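Right the fallen bottle and restart the feeder

ROBOT

A 7-joint arm with a two-finger parallel gripper is mounted at the origin on the work surface. World frame = base frame: x ahead of the robot, y to its left, z up, the work surface at z = 0. Lengths are in m, angles in degrees, forces in N, time in s.
With the tool pointing down it reaches from about 0.4 to 0.85 m from the base axis. Payload 4.4 kg.
Tool frame: the origin (TCP) lies midway between the tips of the shut fingers; the grasp point (between the pads) lies grip_depth behind it (grip_depth is the distance from the TCP to the grasp point, in m); z points along the fingers, y is the line along which they close (so a half turn about z gives the same grasp; the last joint's range is limited). The gripper opens to 94 mm and grips with 3 to 60 N. Pads are 16 mm wide; open, the fingers measure 119 mm over their backs; the gripper's body (75 mm by 177 mm) begins 78 mm behind the grasp point.
Start: joints at [-72.296, 36.005, 2.206, 86.941, -1.547, 57.084, -1.146], TCP at [0.238, 0.605, 0.183] pointing down, gripper open.
Joint ranges: [-175.42, 175.42], [-21.48, 121.26], [-71.46, 75.88], [10.55, 141.38], [-63.04, 243.04], [13.31, 113.54], [-168.57, 168.57]. Speed limits (degrees/s): [147.25, 147.25, 180, 180, 180, 180, 180].

INTERFACE

Orientations are given as [roll, pitch, yaw] about the fixed x, y, z axes, in that order (R = Rz(yaw) Ry(pitch) Rx(roll)).
In Python, from workcell import get_obs, capture, hand_in, grip_depth gives the robot as it stands.
- The arm moves only by the shell command python3 -m inch 'ROWS' [FORCE]. ROWS is text: rows parted by semicolons, each of 5 numbers parted by spaces: the finger opening in mm, from 0 to 94, then the shift along the tool's x, y, z in mm, then the turn about the tool's z in rad. A call has 1 to 5 rows; each row is the pose to reach, as a shift and turn from the pose commanded when the call began, along the tool's axes at that moment; what a row does not reach only later rows make up. A row lasts 1/12 s, in which the tool goes at most 41.7 mm and 7.16 degrees, less where a joint would pass 70% of its speed; a pose out of reach is approached as far as the arm can. A call with a gripper value outside its range is refused whole. The fingers move at their own pace and stop on an object; FORCE is the grip in N (left out, the last holds). Time passes only in rows, so rows that repeat a pose let the fingers close. It gives the time, the measured TCP pose, the force, the opening and the grip force at its end, in the units of the state.
- get_obs(): the state, without advancing time (a new reading comes with each control period).
- capture(name): name is "scene" or "top"; returns a dict with "frame" (400x640x3 uint8, blue, green, red), "z_map" (400x640 float32, m along the optical axis (not along the pixel's ray), 0 where there is no reading), "K" (3x3 intrinsics, pixels), "position" and "orientation" of the camera in the world. Camera axes: x right, y up, looking along -z (the intrinsics and any distortion apply to the point x, -y, -z); pixel columns grow to the right and rows downward; lengths in m; the calibration is good to about 2 mm. A picture is of the moment at which its call begins.
- hand_in(): hands the job in; it is judged then, once.
The state is a dict: "t": time; "joint_pos": joint angles; "joint_vel": joint speeds; "joint_efforts": joint torques, N m; "tcp_pos": TCP position; "tool_rot": TCP orientation; "contact_force": force on the tool from outside, world axes, zero at the start; "wrist_torque": the same for the moment, N m; "grip_width": finger opening in m; "finger_force": force on a finger pad.
Only numpy, scipy, OpenCV 4.12 (cv2) and the standard library are available. Lean on these libraries where they do the work, as an engineer would, in place of code of your own. Each camera call takes 0.05 s, during which the arm holds its last target. There are 200 camera calls.

TASK

The little bottle feeder beside the balance has stopped because one reagent bottle has fallen over in its lane. Stand that bottle upright again on the belt, in the gap between its standing neighbours and touching neither, without dropping it and without shifting or knocking over the standing bottles. When it stands on its own, clear the fault by pressing the small key on the control box fully down and letting it go, and only then press the large key fully down and let it go to restart the feeder.

Things in the scene. Friction and masses are not known exactly. Their poses are not given: they have to be found in the camera images.
- fallen: Fallen white bottle with grey cap, 105 mm long, 0.1-0.21 kg, lying along the lane on the belt. Origin: centre of its flat underside. Its z axis runs from underside to cap (level at the start, roughly along the lane's +y; straight up when it stands). Body 52 mm diameter from 0 to 74 mm along z, then a shoulder narrowing to the cap, 41 mm diameter, 87 to 105 mm.
- left_bottle: Standing bottle of the same kind (52 mm diameter, 105 mm tall) at the +y end of the gap in the lane. Origin: centre of its underside. Must stay where it is.
- end_bottle: Another standing bottle of the same kind, just behind left_bottle, away from the gap. Origin: centre of its underside. Must stay where it is.
- right_bottle: Standing bottle of the same kind at the -y end of the gap. Origin: centre of its underside. Must stay where it is.
- belt_mid (a point): Point on top of the feeder belt, mid-lane, 45 mm above the table. y along the lane (belt 550 mm long), x across, z up. On both sides guide rails, 6 mm round bars: inner faces 37 mm from the middle line, tops 6 mm above the belt; feeder 88 mm wide. The belt never moves; a 50 x 90 mm motor box, below belt level, sits beside it on +x. A balance (pan 90 mm high) stands just past its +y end.
- small_key_top (a point): Centre of the top face of the small round key (20 mm diameter) on the control box. Vertical spring key, travel 6 mm, fully down at 4 N, springs back. The box is grey, 100 x 170 mm, 45 mm high; its two white keys are 84 mm apart and either may be on the left.
- small_key (a joint): Travel of the small key in m: 0 up, 0.006 fully down; it counts as pressed beyond 0.0045.
- large_key_top (a point): Centre of the top face of the large round key (40 mm diameter) on the same box, same spring and travel.
- large_key (a joint): Travel of the large key in m: 0 up, 0.006 fully down; it counts as pressed beyond 0.0045.

How it is judged:
By the outcome, as a careful person would: the job done as asked, in the order asked, and still so for the second after the job is handed in, with the robot touching nothing.
It also fails if it takes over 54 s, if anything falls off the work surface, if the arm or the gripper's body presses on something with over 40 N, if the wrist force passes 120 N, or if a joint passes its speed limit or range.

## Working session

There is one attempt and no reset: what is moved stays moved. The work goes in short steps, Python scripts to look and compute and a shell command to move; the robot and the scene stay as the last step left them, time stands still between calls to the robot, and variables do not carry over. Pictures are saved under pics/ and viewed, at most 13 in all, crops included, and the job is handed in when it is done.

```bash
ls; mkdir -p pics; cat > h.py <<'E'
import numpy as np, cv2
from workcell import get_obs, capture, hand_in, grip_depth
from scipy.spatial.transform import Rotation as R
def cam(c):
    o=np.array(c["orientation"])
    Rm=o if o.shape==(3,3) else (R.from_quat(o).as_matrix() if o.size==4 else R.from_euler('xyz',o,degrees=True).as_matrix())
    return Rm,np.array(c["position"])
def cloud(c):
    Rm,p=cam(c);z=c["z_map"];K=c["K"];v,u=np.mgrid[:400,:640]
    P=np.stack([(u-K[0,2])/K[0,0]*z,-(v-K[1,2])/K[1,1]*z,-z],-1)
    return P@Rm.T+p
def ray(c,u,v,h):
    Rm,p=cam(c);K=c["K"];d=Rm@np.array([(u-K[0,2])/K[0,0],-(v-K[1,2])/K[1,1],-1]);return p+d*(h-p[2])/d[2]
E
python3 - <<'E'
from h import *
print(grip_depth,get_obs())
for n in("scene","top"):
    c=capture(n);cv2.imwrite(f"pics/{n}0.png",c["frame"]);np.savez(f"{n}0.npz",**c)
    print(n,c["K"],c["position"],c["orientation"],[k for k in c],(c["z_map"]>0).mean())
E
```

```text
pics
0.0188 {'t': 0.0, 'joint_pos': array([-72.29625646,  36.05697124,   2.20266101,  86.99325489,
        -1.54628404,  57.08377458,  -1.14631841]), 'joint_vel': array([-0.03889237,  0.05222226, -0.04271048, -0.00032221,  0.04504259,
        0.10386773, -0.05492047]), 'joint_efforts': array([-6.75352640e-04, -5.49736190e+01,  1.14328086e+00, -1.86625797e+01,
       -5.21925185e-02,  2.38742831e-02,  1.97002105e-04]), 'tcp_pos': array([0.23767656, 0.60425323, 0.18179151]), 'tool_rot': array([-1.79895697e+02,  1.86705765e-03,  1.58526159e+02]), 'contact_force': array([-0.41813794, -0.09446559,  0.9245536 ]), 'wrist_torque': array([ 0.03622608, -0.00257843, -0.01834225]), 'finger_force': 0.0, 'grip_width': 0.09405031518957932}
scene [[438.30325164   0.         323.26093344]
 [  0.         438.30325164 202.00213808]
 [  0.           0.           1.        ]] [1.12040967 0.36351139 0.87081199] [4.10224998e+01 1.18348713e-01 1.20867264e+02] ['frame', 'z_map', 'K', 'position', 'orientation'] 0.9961171875
top [[474.82889346   0.         328.50259113]
 [  0.         474.82889346 197.04143285]
 [  0.           0.           1.        ]] [ 0.3687665  -0.01033582  1.14781723] [  9.06147175   1.83348873 -90.07836347] ['frame', 'z_map', 'K', 'position', 'orientation'] 0.99602734375
```

View pics/scene0.png

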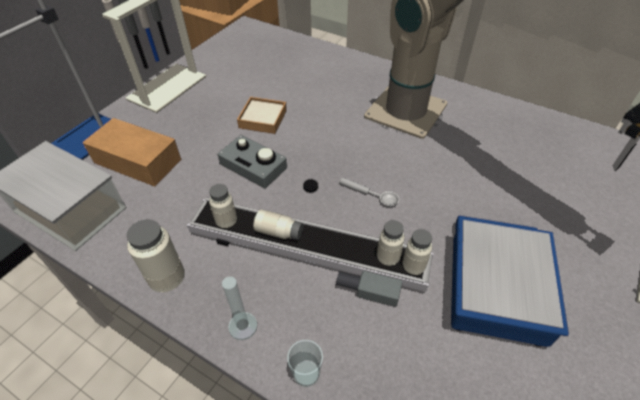

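View pics/top0.png

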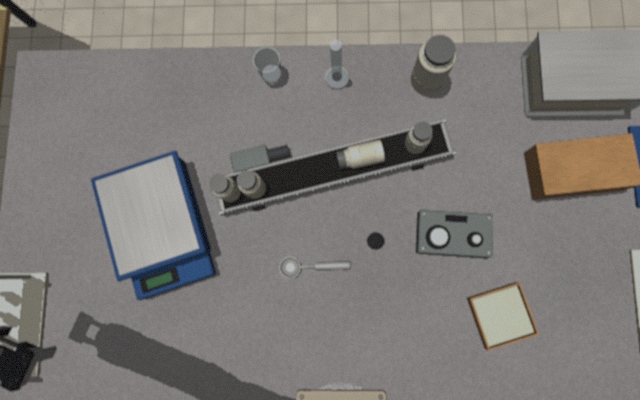

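The scene view shows the fallen bottle at (277,226) with its cap toward +y. In the top view its body is at (368,154) and its cap at (345,158). The standing bottles are at (419,137), (252,184) and (224,188), the large key is at (438,236), and the small key is at (476,240).

```bash
cat > meas.py <<'E'
from h import *
def rep(n,c):
    P=cloud(c);f=c["frame"];hsv=cv2.cvtColor(f,cv2.COLOR_BGR2HSV)
    print(n)
    L=lambda m:[(np.argwhere(lab==i),) for i in range(1,0)]
    def blobs(m,name,amin):
        k,lab,st,ce=cv2.connectedComponentsWithStats(m.astype(np.uint8))
        for i in range(1,k):
            if st[i,4]>=amin:
                q=P[lab==i];print(name,st[i,4],ce[i].round(1),"med",np.median(q,0).round(4),"lo",np.percentile(q,3,axis=0).round(4),"hi",np.percentile(q,97,axis=0).round(4))
    X,Y,Z=P[...,0],P[...,1],P[...,2]
    roi=(X>.3)&(X<.85)&(Y>-.35)&(Y<.3)
    blobs(roi&(Z>.14)&(Z<.165),"captop",25)
    blobs(roi&(Z>.065)&(Z<.11)&(X>.45)&(Y>-.14)&(Y<.14),"mid",25)
    blobs(roi&(X<.45)&(Z>.04)&(hsv[...,2]>170),"key",15)
    return P
if __name__=="__main__":
    for n in("scene","top"): rep(n,dict(np.load(f"{n}0.npz")))
    c=dict(np.load("top0.npz"));
    for uv in[(221,213),(451,155),(443,123),(217,178)]:print(uv,ray(c,*uv,.048).round(4))
    print(ray(c,438,236,.05),ray(c,476,240,.05))
    big=cv2.resize(c["frame"][110:265,200:510],None,fx=2.58,fy=2.58,interpolation=cv2.INTER_CUBIC);cv2.imwrite("pics/crop.png",big)
E
python3 meas.py
```

```text
scene
captop 228 [218.4 191.6] med [ 0.6746 -0.1775  0.1482] lo [ 0.6555 -0.1967  0.1417] hi [ 0.6916 -0.1607  0.1507]
captop 284 [393.4 228.8] med [0.57   0.2023 0.1481] lo [0.5507 0.1844 0.1419] hi [0.5865 0.2202 0.1509]
captop 128 [161.7 238.2] med [ 0.8362 -0.1906  0.1496] lo [ 0.8159 -0.2094  0.1401] hi [ 0.8485 -0.184   0.1636]
captop 295 [421.6 238.1] med [0.5629 0.2617 0.1484] lo [0.5431 0.2443 0.1412] hi [0.5792 0.2795 0.151 ]
mid 947 [277.1 224.6] med [ 0.6483 -0.0429  0.0883] lo [ 0.6199 -0.0922  0.0678] hi [0.6703 0.005  0.0964]
key 21 [241.5 140.6] med [ 0.4414 -0.3106  0.064 ] lo [ 0.4161 -0.3339  0.0426] hi [ 0.4487 -0.3021  0.0668]
key 60 [266.1 150.8] med [ 0.4415 -0.2243  0.0644] lo [ 0.4135 -0.2567  0.0422] hi [ 0.4498 -0.2092  0.068 ]
top
captop 304 [435.8  63.8] med [ 0.8227 -0.2139  0.146 ] lo [ 0.8121 -0.2569  0.1407] hi [ 0.8472 -0.1853  0.1634]
captop 40 [335.6  55.9] med [0.8458 0.0042 0.1524] lo [ 0.8439 -0.0044  0.1411] hi [0.8494 0.0134 0.163 ]
captop 288 [422. 131.] med [ 0.6714 -0.1811  0.15  ] lo [ 0.6537 -0.1985  0.1441] hi [ 0.6892 -0.1643  0.1534]
c
[... 153 characters left out ...]
lo [0.5407 0.2407 0.1432] hi [0.5761 0.2777 0.1527]
mid 67 [335.9  68.1] med [0.8465 0.0054 0.088 ] lo [ 0.8438 -0.0042  0.066 ] hi [0.8494 0.0146 0.1072]
mid 978 [360.9 155. ] med [ 0.633  -0.0511  0.0911] lo [ 0.6111 -0.0975  0.0735] hi [ 0.6626 -0.0008  0.0986]
key 89 [438.8 239.6] med [ 0.4436 -0.2253  0.0672] lo [ 0.4347 -0.2404  0.064 ] hi [ 0.4483 -0.2098  0.0715]
key 29 [476.2 238.9] med [ 0.4435 -0.3084  0.0664] lo [ 0.4389 -0.3151  0.0639] hi [ 0.448  -0.3016  0.0709]
(221, 213) [0.5079 0.2776 0.048 ]
(451, 155) [ 0.6429 -0.2648  0.048 ]
(443, 123) [ 0.7215 -0.2491  0.048 ]
(217, 178) [0.5919 0.2901 0.048 ]
[ 0.45181206 -0.22676005  0.05      ] [ 0.44234259 -0.31270961  0.05      ]
```

View pics/crop.png

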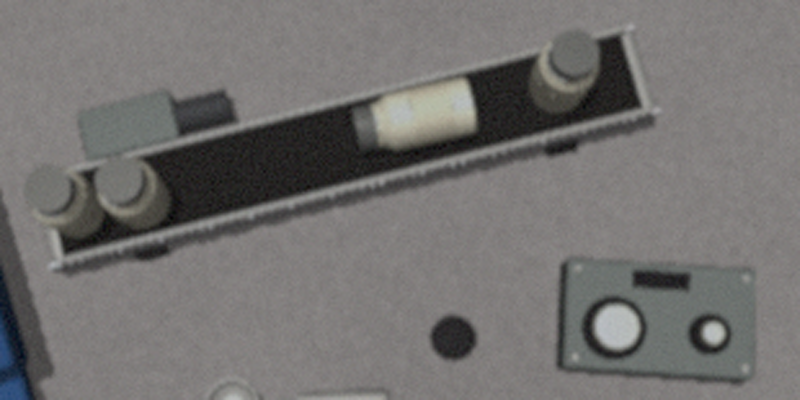

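The crop shows the fallen bottle's cap at crop (368,125), its base at crop (475,105), and clear lane between it and the right bottle. My key mask was cut off at x = 0.45, so I'll redo it together with the bottle axis.

```bash
python3 - <<'E'
from h import *
for n in("scene","top"):
    c=dict(np.load(f"{n}0.npz"));P=cloud(c);X,Y,Z=P[...,0],P[...,1],P[...,2];v=c["frame"].max(-1)
    m=(Z>.065)&(Z<.11)&(X>.59)&(X<.69)&(Y>-.125)&(Y<.04)
    k,lab,st,ce=cv2.connectedComponentsWithStats(m.astype(np.uint8));i=1+st[1:,4].argmax();q=P[lab==i]
    # upper half silhouette; lane frame
    for name,a in(("lane",14.3),):
        a=np.radians(a);ey=np.array([-np.sin(a),np.cos(a)]);ex=np.array([np.cos(a),np.sin(a)])
        s=q[:,:2]@ey;t=q[:,:2]@ex
        print(n,"s range",np.percentile(s,[1,99]).round(4))
        for lo in np.arange(-.265,-.135,.01):
            w=(s>lo)&(s<lo+.01)
            if w.sum()>10: print(round(lo+.005,3),w.sum(),"t",np.percentile(t[w],[3,97]).round(4),"zmax",np.percentile(q[w,2],95).round(4), "t@top",t[w][q[w,2]>np.percentile(q[w,2],80)].mean().round(4))
        for b in[(.673,-.179),(.568,.2005),(.561,.2603)]:print("b",np.array(b)@ex,np.array(b)@ey)
    hs=cv2.cvtColor(c["frame"],cv2.COLOR_BGR2HSV)
    m=(X>.39)&(X<.52)&(Y>-.36)&(Y<-.17)&(Z>.057)&(Z<.08)
    k,lab,st,ce=cv2.connectedComponentsWithStats(m.astype(np.uint8))
    for i in range(1,k):
        if st[i,4]>12:
            q=P[lab==i];print("key",st[i,4],ce[i].round(1),q.mean(0).round(4),q.min(0).round(3),q.max(0).round(3))
E
```

```text
scene s range [-0.2536 -0.1499]
-0.25 85 t [0.5906 0.6308] zmax 0.0955 t@top 0.6072
-0.24 86 t [0.5911 0.6315] zmax 0.0961 t@top 0.6064
-0.23 89 t [0.5913 0.6319] zmax 0.097 t@top 0.6077
-0.22 89 t [0.5927 0.6323] zmax 0.0964 t@top 0.607
-0.21 98 t [0.5906 0.6327] zmax 0.0964 t@top 0.6063
-0.2 87 t [0.5928 0.6325] zmax 0.0961 t@top 0.6064
-0.19 95 t [0.5924 0.6328] zmax 0.0959 t@top 0.6105
-0.18 98 t [0.5898 0.6325] zmax 0.0951 t@top 0.6079
-0.17 79 t [0.5937 0.6287] zmax 0.0905 t@top 0.6085
-0.16 70 t [0.5986 0.6283] zmax 0.0904 t@top 0.6096
-0.15 69 t [0.5949 0.6278] zmax 0.0899 t@top 0.6092
b 0.6079347639594522 -0.33968415148423564
b 0.5999242374900118 0.053992214920559375
b 0.6079116683309839 0.11366834874774932
key 42 [242.2 142.6] [ 0.4454 -0.3037  0.0626] [ 0.431 -0.313  0.057] [ 0.457 -0.292  0.068]
key 140 [265.1 154.1] [ 0.4518 -0.2208  0.0639] [ 0.432 -0.243  0.057] [ 0.47  -0.203  0.069]
top s range [-0.2558 -0.1524]
-0.26 16 t [0.5808 0.6257] zmax 0.0965 t@top 0.6017
-0.25 95 t [0.5797 0.6259] zmax 0.0972 t@top 0.6036
-0.24 97 t [0.5805 0.6259] zmax 0.0977 t@top 0.6036
-0.23 98 t [0.58   0.6263] zmax 0.0983 t@top 0.6059
-0.22 99 t [0.5801 0.6273] zmax 0.0987 t@top 0.604
-0.21 101 t [0.5803 0.627 ] zmax 0.0987 t@top 0.6028
-0.2 96 t [0.581  0.6277] zmax 0.0985 t@top 0.6053
-0.19 97 t [0.5816 0.6281] zmax 0.0981 t@top 0.6069
-0.18 96 t [0.5825 0.6266] zmax 0.0977 t@top 0.6051
-0.17 76 t [0.588  0.6251] zmax 0.0926 t@top 0.6079
-0.16 77 t [0.5878 0.6241] zmax 0.092 t@top 0.6066
-0.15 30 t [0.5897 0.6236] zmax 0.0915 t@top 0.6073
b 0.6079347639594522 -0.33968415148423564
b 0.5999242374900118 0.053992214920559375
b 0.6079116683309839 0.11366834874774932
key 362 [438.  237.1] [ 0.4482 -0.224   0.0642] [ 0.422 -0.25   0.057] [ 0.476 -0.198  0.073]
key 126 [475.7 239.2] [ 0.4432 -0.3087  0.0625] [ 0.426 -0.324  0.057] [ 0.46  -0.293  0.071]
```

```bash
cat > go.py <<'E'
import sys
from h import *
# usage: go.py t s z [axis_deg]  (lane frame) or go.py w x y z [deg]
A=np.radians(14.3);ex=np.array([np.cos(A),np.sin(A)]);ey=np.array([-np.sin(A),np.cos(A)])
a=sys.argv[1:];w=a[0]=="w";a=[float(i) for i in (a[1:] if w else a)]
xy=np.array(a[:2]) if w else a[0]*ex+a[1]*ey
o=get_obs();M=R.from_euler('xyz',o["tool_rot"],degrees=True).as_matrix();p=o["tcp_pos"]
d=M.T@(np.r_[xy,a[2]]-p)*1000
ax=a[3] if len(a)>3 else 14.3
yd=np.degrees(np.arctan2(M[1,1],M[0,1]));dt=(yd-ax+90)%180-90
print("t",round(o["t"],2),"tcp",p.round(4),"lane",(p[:2]@ex).round(4),(p[:2]@ey).round(4),"j",o["joint_pos"].round(0),"shift",d.round(1),"turn",round(np.radians(dt),3),"w",o["grip_width"].__round__(4),"F",o["contact_force"].round(1),round(o["finger_force"],1))
E
python3 go.py .606 -.159 .2; python3 go.py .606 -.159 .055
```

```text
t 0.1 tcp [0.2377 0.6043 0.1819] lane 0.3796 0.5269 j [-72.  36.   2.  87.  -2.  57.  -1.] shift [-584.7 -424.1  -17.4] turn 0.946 w 0.0941 F [-0.2  0.1 -0.2] 0.0
t 0.1 tcp [0.2377 0.6043 0.1819] lane 0.3796 0.5269 j [-72.  36.   2.  87.  -2.  57.  -1.] shift [-584.7 -423.9  127.6] turn 0.946 w 0.0941 F [-0.2  0.1 -0.2] 0.0
```

```bash
r='tail -c 400'
python3 -m inch '60 -160 -116 -30 0;60 -160 -116 -30 0;60 -160 -116 -30 0;60 -160 -116 -30 0;60 -160 -116 -30 0' 6
python3 -m inch '60 -150 -108 0 0;60 -150 -108 0 0;60 -150 -108 0 0;60 -150 -108 0 0;60 -150 -108 0 0'
python3 -m inch '60 -150 -108 0 0;60 -150 -108 0 0;60 -150 -108 0 0;60 -150 -108 0 0;60 -150 -108 0 0'
python3 -m inch '60 -124 -92 0 0;60 -124 -92 0 0;60 -124 -92 0 0;60 -124 -92 0 0;60 -124 -92 0 0'
python3 -m inch '60 0 0 0 0.47;60 0 0 0 0.47;60 0 0 0 0.47;60 0 0 0 0.47;60 0 0 0 0.47'
python3 -m inch '60 0 0 0 0.47;60 0 0 0 0.47;60 0 0 0 0.47;60 0 0 0 0.47;60 0 0 0 0.47'
python3 go.py .606 -.159 .12;python3 go.py .606 -.159 .055
```

```text
t: 0.52
tcp_pos: [0.3461, 0.4349, 0.2128]
tool_rot: [-179.9, 0.1, 158.4]
contact_force: [0.5, 0.4, -0.7]
grip_width: 0.0642
finger_force: 0.0
t: 0.93
tcp_pos: [0.4474, 0.2766, 0.2126]
tool_rot: [-179.9, 0.1, 158.1]
contact_force: [0.0, -1.0, -0.2]
grip_width: 0.0601
finger_force: 0.0
t: 1.35
tcp_pos: [0.547, 0.1207, 0.2125]
tool_rot: [-179.8, 0.1, 158.1]
contact_force: [0.3, -0.4, 0.3]
grip_width: 0.0603
finger_force: 0.0
t: 1.77
tcp_pos: [0.6284, -0.0126, 0.212]
tool_rot: [-179.7, 0.2, 158.0]
contact_force: [-0.1, -0.4, 0.0]
grip_width: 0.0604
finger_force: 0.0
t: 2.18
tcp_pos: [0.6256, -0.0027, 0.2121]
tool_rot: [-179.9, -0.0, 131.5]
contact_force: [1.3, 0.1, 0.0]
grip_width: 0.06
finger_force: 0.0
t: 2.6
tcp_pos: [0.6258, -0.0029, 0.2123]
tool_rot: [-179.9, -0.0, 104.7]
contact_force: [-0.3, 0.1, -0.2]
grip_width: 0.0602
finger_force: 0.0
t 2.6 tcp [ 0.6258 -0.0029  0.2123] lane 0.6057 -0.1573 j [-15.  34.  21.  89. -13.  60.  24.] shift [-1.7  0.4 92.3] turn 0.007 w 0.0602 F [-0.3  0.1 -0.2] 0.0
t 2.6 tcp [ 0.6258 -0.0029  0.2123] lane 0.6057 -0.1573 j [-15.  34.  21.  89. -13.  60.  24.] shift [ -1.7   0.5 157.3] turn 0.007 w 0.0602 F [-0.3  0.1 -0.2] 0.0
```

```bash
python3 -m inch '60 -1.5 0 40 0;60 -1.5 0 80 0;60 -1.5 0 110 0;60 -1.5 0 125 0;60 -1.5 0 125 0'
python3 -m inch '60 0 0 15 0;60 0 0 30 0;60 0 0 31 0;60 0 0 31 0;60 0 0 31 0'
python3 go.py .606 -.159 .055
```

```text
t: 3.02
tcp_pos: [0.623, -0.0042, 0.0835]
tool_rot: [-179.6, -0.2, 104.9]
contact_force: [-0.3, -0.8, -0.4]
grip_width: 0.0598
finger_force: 0.0
t: 3.43
tcp_pos: [0.6275, -0.0049, 0.0581]
tool_rot: [179.9, 0.0, 104.7]
contact_force: [0.1, -0.1, -0.2]
grip_width: 0.0603
finger_force: 0.0
t 3.43 tcp [ 0.6275 -0.0049  0.0581] lane 0.6068 -0.1598 j [-12.  44.  17.  97. -17.  41.  28.] shift [ 0.8 -0.8  3.1] turn 0.008 w 0.0603 F [ 0.1 -0.1 -0.2] 0.0
```

```bash
python3 - <<'E'
from h import *
c=capture("scene");cv2.imwrite("pics/s1.png",cv2.resize(c["frame"][130:310,170:450],None,fx=2.8,fy=2.8))
E
```

```text
(no output)
```

View pics/s1.png

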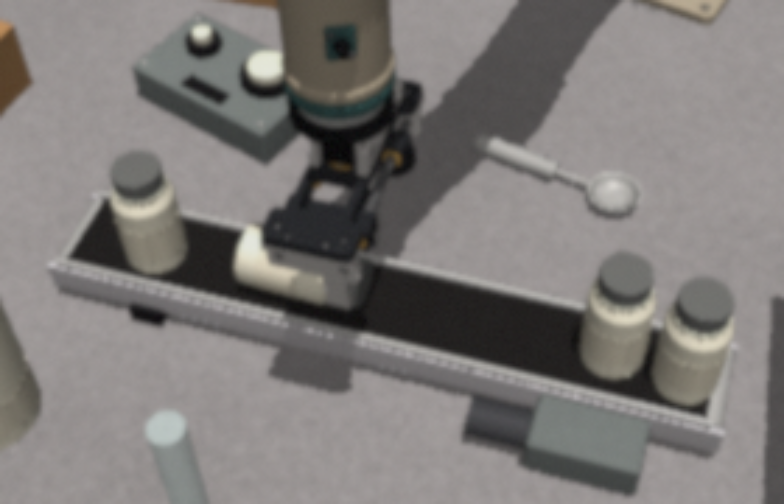

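The crop shows the fingers straddling the cap at about crop (345,260), with the neighbours untouched. Next I'll grip lightly and lift so the bottle can swing about the pads.

```bash
python3 -m inch '60 0 0 2 0;30 0 0 2 0;30 0 0 2 0;30 0 0 2 0;30 0 0 2 0' 6
python3 -m inch '30 0 0 0 0;30 0 0 0 0;30 0 0 -4 0;30 0 0 -8 0;30 0 0 -12 0'
python3 -m inch '30 0 0 -5 0;30 0 0 -10 0;30 0 0 -15 0;30 0 0 -20 0;30 0 0 -20 0'
python3 - <<'E'
from h import *
c=capture("scene");cv2.imwrite("pics/s2.png",cv2.resize(c["frame"][130:310,170:450],None,fx=2.8,fy=2.8))
E
python3 go.py .606 -.159 .055
```

```text
t: 3.9
tcp_pos: [0.6267, -0.0049, 0.0548]
tool_rot: [180.0, 0.0, 104.7]
contact_force: [-0.6, -0.1, 0.1]
grip_width: 0.038
finger_force: 5.7
t: 4.32
tcp_pos: [0.6264, -0.0051, 0.0669]
tool_rot: [-180.0, 0.0, 104.7]
contact_force: [0.7, -0.1, -0.2]
grip_width: 0.0372
finger_force: 5.6
t: 4.73
tcp_pos: [0.6273, -0.0048, 0.088]
tool_rot: [179.9, 0.0, 104.7]
contact_force: [-0.4, 0.4, 0.8]
grip_width: 0.0355
finger_force: 5.5
t 4.78 tcp [ 0.6269 -0.0045  0.0875] lane 0.6064 -0.1592 j [-13.  42.  18.  96. -17.  45.  27.] shift [ 0.2 -0.4 32.5] turn 0.006 w 0.036 F [-0.7  0.2 -0.2] 5.5
```

View pics/s2.png

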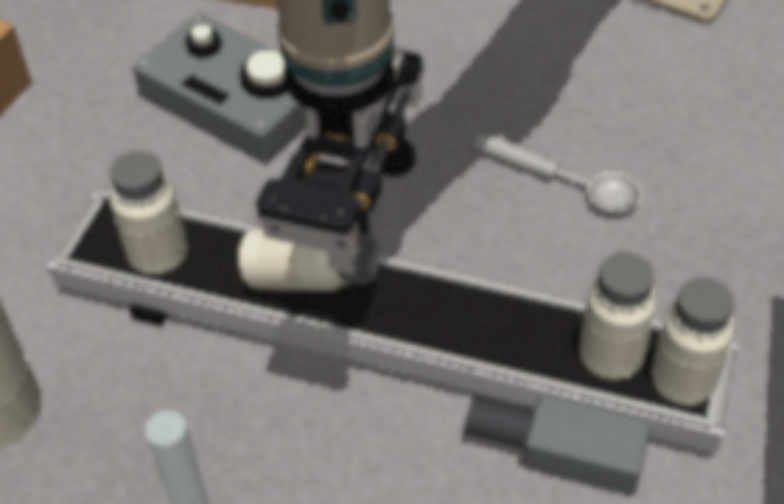

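The crop shows the bottle still lying almost level with its cap low under the fingers at crop (355,262), and the opening has shrunk, so the pads slid up the cap. I'll lower, open, and regrip harder.

```bash
python3 -m inch '30 0 0 10 0;30 0 0 20 0;30 0 0 29 0;60 0 0 30 0;60 0 0 31 0'
python3 -m inch '60 0 0 2 0;60 0 0 3 0;60 0 0 3 0;60 0 0 3 0;60 0 0 3 0'
python3 - <<'E'
from h import *
A=np.radians(14.3);ex=np.array([np.cos(A),np.sin(A)]);ey=np.array([-np.sin(A),np.cos(A)])
for n in("scene","top"):
    c=capture(n);P=cloud(c);s=P[...,:2]@ey;t=P[...,:2]@ex
    m=(abs(t-.606)<.03)&(s>-.28)&(s<-.11)&(P[...,2]>.055)&(P[...,2]<.1)
    print(n,[(round(lo,3),(w:=m&(s>=lo)&(s<lo+.01)).sum(),np.percentile(P[w][:,2],95).round(3)if w.any() else 0) for lo in np.arange(-.28,-.11,.01)])
E
python3 go.py .606 -.159 .055
```

```text
t: 5.2
tcp_pos: [0.6257, -0.0049, 0.054]
tool_rot: [-179.9, -0.0, 104.7]
contact_force: [0.3, -0.3, -0.4]
grip_width: 0.044
finger_force: 0.0
t: 5.62
tcp_pos: [0.6267, -0.0051, 0.0527]
tool_rot: [180.0, 0.0, 104.7]
contact_force: [-0.3, -0.1, 0.5]
grip_width: 0.0597
finger_force: 0.0
scene [(np.float64(-0.28), np.int64(0), 0), (np.float64(-0.27), np.int64(0), 0), (np.float64(-0.26), np.int64(36), np.float64(0.096)), (np.float64(-0.25), np.int64(90), np.float64(0.096)), (np.float64(-0.24), np.int64(64), np.float64(0.095)), (np.float64(-0.23), np.int64(41), np.float64(0.089)), (np.float64(-0.22), np.int64(34), np.float64(0.087)), (np.float64(-0.21), np.int64(38), np.float64(0.086)), (np.float64(-0.2), np.int64(39), np.float64(0.087)), (np.float64(-0.19), np.int64(34), np.float64(0.085)), (np.float64(-0.18), np.int64(11), np.float64(0.082)), (np.float64(-0.17), np.int64(0), 0), (np.float64(-0.16), np.int64(40), np.float64(0.09)), (np.float64(-0.15), np.int64(43), np.float64(0.087)), (np.float64(-0.14), np.int64(0), 0), (np.float64(-0.13), np.int64(0), 0), (np.float64(-0.12), np.int64(0)
[... 292 characters left out ...]
at64(-0.23), np.int64(95), np.float64(0.098)), (np.float64(-0.22), np.int64(93), np.float64(0.098)), (np.float64(-0.21), np.int64(35), np.float64(0.098)), (np.float64(-0.2), np.int64(2), np.float64(0.097)), (np.float64(-0.19), np.int64(0), 0), (np.float64(-0.18), np.int64(0), 0), (np.float64(-0.17), np.int64(0), 0), (np.float64(-0.16), np.int64(0), 0), (np.float64(-0.15), np.int64(0), 0), (np.float64(-0.14), np.int64(0), 0), (np.float64(-0.13), np.int64(0), 0), (np.float64(-0.12), np.int64(0), 0), (np.float64(-0.11), np.int64(0), 0)]
t 5.72 tcp [ 0.6267 -0.005   0.0528] lane 0.606 -0.1596 j [-12.  44.  17.  98. -18.  41.  28.] shift [ 0.6 -0.  -2.2] turn 0.006 w 0.0601 F [-0.7 -0.3 -0.3] 0.0
```

```bash
python3 -m inch '30 0 0 0 0;30 0 0 0 0;30 0 0 0 0;30 0 0 0 0;30 0 0 0 0' 20
python3 -m inch '30 0 0 0 0;30 0 0 -3 0;30 0 0 -6 0;30 0 0 -9 0;30 0 0 -12 0'
python3 -m inch '30 0 0 -4 0;30 0 0 -8 0;30 0 0 -12 0;30 0 0 -15 0;30 0 0 -15 0'
python3 - <<'E'
from h import *
A=np.radians(14.3);ex=np.array([np.cos(A),np.sin(A)]);ey=np.array([-np.sin(A),np.cos(A)])
c=capture("top");P=cloud(c);s=P[...,:2]@ey;t=P[...,:2]@ex
m=(abs(t-.606)<.03)&(s>-.28)&(s<-.2)&(P[...,2]>.055)&(P[...,2]<.13)
print([(round(float(lo),3),int((w:=m&(s>=lo)&(s<lo+.01)).sum()),float(np.percentile(P[w][:,2],95).round(3))if w.any() else 0) for lo in np.arange(-.28,-.2,.01)])
E
python3 go.py .606 -.159 .055
```

```text
t: 6.13
tcp_pos: [0.6266, -0.0049, 0.0527]
tool_rot: [180.0, -0.0, 104.7]
contact_force: [0.0, -0.4, 0.2]
grip_width: 0.0387
finger_force: 19.6
t: 6.55
tcp_pos: [0.6265, -0.0049, 0.065]
tool_rot: [-180.0, -0.0, 104.7]
contact_force: [0.4, 0.1, -1.6]
grip_width: 0.0389
finger_force: 19.4
t: 6.97
tcp_pos: [0.6271, -0.0049, 0.0806]
tool_rot: [179.9, 0.0, 104.7]
contact_force: [-0.2, 0.5, -1.7]
grip_width: 0.039
finger_force: 19.4
[(-0.28, 0, 0), (-0.27, 0, 0), (-0.26, 63, 0.124), (-0.25, 103, 0.124), (-0.24, 101, 0.124), (-0.23, 102, 0.125), (-0.22, 95, 0.124), (-0.21, 40, 0.123), (-0.2, 0, 0)]
t 7.02 tcp [ 0.6269 -0.0049  0.0801] lane 0.6062 -0.1596 j [-13.  42.  17.  97. -17.  44.  28.] shift [ 0.6 -0.2 25.1] turn 0.006 w 0.0387 F [-0.2  0.3 -0.5] 19.4
```

```bash
cat > base.py <<'E'
from h import *
A=np.radians(14.3);ex=np.array([np.cos(A),np.sin(A)]);ey=np.array([-np.sin(A),np.cos(A)])
c=capture("top");P=cloud(c);s=P[...,:2]@ey;t=P[...,:2]@ex
m=(abs(t-.606)<.02)&(s>-.30)&(s<-.2)&(P[...,2]>.055)&(P[...,2]<.16)
print([(round(float(lo),3),int((w:=m&(s>=lo)&(s<lo+.01)).sum()),float(np.percentile(P[w][:,2],90).round(3))if w.any() else 0) for lo in np.arange(-.28,-.2,.01)])
E
python3 -m inch '30 0 0 0 0;30 0 0 0 0;30 0 0 0 0' 15
python3 base.py
python3 -m inch '30 0 0 0 0;30 0 0 0 0;30 0 0 0 0' 12
python3 base.py
python3 -m inch '30 0 0 0 0;30 0 0 0 0;30 0 0 0 0' 10
python3 base.py
```

```text
t: 7.27
tcp_pos: [0.6263, -0.0049, 0.0794]
tool_rot: [-180.0, -0.0, 104.7]
contact_force: [0.4, 0.3, -1.1]
grip_width: 0.0385
finger_force: 14.6
[(-0.28, 0, 0), (-0.27, 0, 0), (-0.26, 50, 0.122), (-0.25, 82, 0.122), (-0.24, 76, 0.121), (-0.23, 81, 0.122), (-0.22, 73, 0.122), (-0.21, 25, 0.122), (-0.2, 0, 0)]
t: 7.57
tcp_pos: [0.6265, -0.0049, 0.0796]
tool_rot: [-180.0, -0.0, 104.7]
contact_force: [0.7, 0.3, -1.1]
grip_width: 0.0393
finger_force: 11.6
[(-0.28, 0, 0), (-0.27, 0, 0), (-0.26, 52, 0.121), (-0.25, 80, 0.121), (-0.24, 75, 0.122), (-0.23, 85, 0.122), (-0.22, 72, 0.123), (-0.21, 23, 0.123), (-0.2, 0, 0)]
t: 7.87
tcp_pos: [0.6265, -0.0049, 0.0796]
tool_rot: [-180.0, -0.0, 104.7]
contact_force: [-0.7, -0.4, -1.4]
grip_width: 0.039
finger_force: 9.7
[(-0.28, 0, 0), (-0.27, 0, 0), (-0.26, 53, 0.121), (-0.25, 77, 0.121), (-0.24, 78, 0.122), (-0.23, 84, 0.123), (-0.22, 74, 0.122), (-0.21, 23, 0.122), (-0.2, 0, 0)]
```

```bash
python3 -m inch '30 0 0 0 0;30 0 0 0 0;30 0 0 0 0' 8.5|grep -E "width|finger|contact"
python3 base.py
python3 -m inch '30 0 0 0 0;30 0 0 0 0;30 0 0 0 0' 7.5|grep -E "width|finger|contact"
python3 base.py
```

```text
contact_force: [-0.1, -0.1, -0.6]
grip_width: 0.033
finger_force: 7.2
[(-0.28, 0, 0), (-0.27, 0, 0), (-0.26, 34, 0.098), (-0.25, 78, 0.098), (-0.24, 72, 0.101), (-0.23, 73, 0.104), (-0.22, 64, 0.106), (-0.21, 28, 0.108), (-0.2, 0, 0)]
contact_force: [-0.0, 0.3, 0.4]
grip_width: 0.0329
finger_force: 6.3
[(-0.28, 0, 0), (-0.27, 0, 0), (-0.26, 34, 0.097), (-0.25, 76, 0.098), (-0.24, 70, 0.102), (-0.23, 75, 0.103), (-0.22, 66, 0.106), (-0.21, 29, 0.107), (-0.2, 0, 0)]
```

Cutting the grip to about 8 N let the base swing down 14°, but the cap also slid. The full-width pad contact resists turning too much. I'll set it down again and grip only the outer part of the cap, where a short contact line resists turning less, with more force.

```bash
python3 -m inch '30 0 0 6 0;30 0 0 12 0;30 0 0 17 0;30 0 0 21 0;30 0 0 24 0' |grep -E "tcp|width|finger|contact"
python3 -m inch '60 0 0 1 0;60 0 0 2 0;60 0 0 2 0;60 0 0 2 0;60 0 0 2 0'|grep -E "tcp|width|finger|contact"
python3 base.py
python3 - <<'E'
from h import *
A=np.radians(14.3);ex=np.array([np.cos(A),np.sin(A)]);ey=np.array([-np.sin(A),np.cos(A)])
c=capture("top");P=cloud(c);s=P[...,:2]@ey;t=P[...,:2]@ex
m=(abs(t-.606)<.02)&(P[...,2]>.08)&(P[...,2]<.11)&(s>-.3)&(s<-.2);print("base s",np.percentile(s[m],[0,1,3]))
c=capture("scene");P=cloud(c);s=P[...,:2]@ey;t=P[...,:2]@ex
m=(abs(t-.606)<.02)&(P[...,2]>.065)&(P[...,2]<.1)&(s>-.17)&(s<-.12);print("capend s",np.percentile(s[m],[80,90,97,99,100]),m.sum())
E
python3 go.py .606 -.149 .053
```

```text
tcp_pos: [0.6269, 0.0003, 0.0569]
contact_force: [-4.6, 12.1, 23.3]
grip_width: 0.0305
finger_force: 11.8
tcp_pos: [0.6262, -0.0055, 0.0531]
contact_force: [-0.2, -0.3, -0.1]
grip_width: 0.0585
finger_force: 0.0
[(-0.28, 0, 0), (-0.27, 0, 0), (-0.26, 24, 0.096), (-0.25, 77, 0.098), (-0.24, 74, 0.098), (-0.23, 79, 0.099), (-0.22, 67, 0.099), (-0.21, 24, 0.098), (-0.2, 0, 0)]
base s [-0.25324706 -0.25245042 -0.25120015]
capend s [-0.14628795 -0.14608179 -0.14592418 -0.14574954 -0.14573759] 77
t 9.5 tcp [ 0.6264 -0.0052  0.0534] lane 0.6057 -0.1598 j [-12.  44.  17.  97. -18.  41.  28.] shift [10.8  0.4  0.4] turn 0.006 w 0.0599 F [-0.1  0.3  0.4] 0.0
```

```bash
python3 -m inch '60 7 0 0 0;60 13 0 0 0;60 13 0 0 0;60 13 0 0 0;30 13 0 0 0' 14 |grep -E "tcp|width|finger|contact"
python3 -m inch '30 0 0 0 0;30 0 0 0 0;30 0 0 0 0;30 0 0 0 0;30 0 0 0 0' |grep -E "tcp|width|finger|contact"
python3 -m inch '30 0 0 -3 0;30 0 0 -6 0;30 0 0 -9 0;30 0 0 -12 0;30 0 0 -12 0' |grep -E "tcp|width|finger|contact"
python3 base.py
python3 -m inch '30 0 0 -3 0;30 0 0 -6 0;30 0 0 -9 0;30 0 0 -12 0;30 0 0 -12 0' |grep -E "tcp|width|finger|contact"
python3 base.py
```

```text
tcp_pos: [0.6233, 0.0079, 0.0537]
contact_force: [-0.1, 0.4, -0.2]
grip_width: 0.0562
finger_force: 0.0
tcp_pos: [0.6234, 0.0074, 0.0537]
contact_force: [-0.1, -0.8, -0.3]
grip_width: 0.0376
finger_force: 13.5
tcp_pos: [0.6236, 0.0077, 0.0664]
contact_force: [-0.7, 0.8, -0.3]
grip_width: 0.0377
finger_force: 13.5
[(-0.28, 0, 0), (-0.27, 0, 0), (-0.26, 28, 0.097), (-0.25, 73, 0.098), (-0.24, 78, 0.1), (-0.23, 75, 0.101), (-0.22, 74, 0.102), (-0.21, 79, 0.105), (-0.2, 0, 0)]
tcp_pos: [0.6237, 0.0077, 0.0784]
contact_force: [-0.5, 0.1, -1.0]
grip_width: 0.0376
finger_force: 13.4
[(-0.28, 0, 0), (-0.27, 0, 0), (-0.26, 19, 0.095), (-0.25, 75, 0.098), (-0.24, 74, 0.101), (-0.23, 74, 0.103), (-0.22, 74, 0.107), (-0.21, 78, 0.109), (-0.2, 0, 0)]
```

The base stayed on the belt while the cap rose, tilt about 14° with no slip. I'll continue upward along an arc.

```bash
python3 -m inch '30 -1 0 -4 0;30 -2 0 -8 0;30 -4 0 -12 0;30 -6 0 -16 0;30 -8 0 -20 0' |grep -E "tcp|width|finger|contact"
python3 -m inch '30 -2 0 -3 0;30 -4 0 -6 0;30 -6 0 -9 0;30 -8 0 -11 0;30 -8 0 -11 0' |grep -E "tcp|width|finger|contact"
python3 base.py
python3 - <<'E'
from h import *
c=capture("scene");cv2.imwrite("pics/s3.png",cv2.resize(c["frame"][130:310,170:450],None,fx=2.8,fy=2.8))
E
python3 go.py .606 -.2 .130
```

```text
tcp_pos: [0.6255, -0.0005, 0.0982]
contact_force: [0.4, -0.6, -1.2]
grip_width: 0.0349
finger_force: 12.5
tcp_pos: [0.6279, -0.0086, 0.1093]
contact_force: [-0.3, -0.4, 0.5]
grip_width: 0.0299
finger_force: 0.0
[(-0.28, 0, 0), (-0.27, 0, 0), (-0.26, 0, 0), (-0.25, 0, 0), (-0.24, 35, 0.097), (-0.23, 82, 0.097), (-0.22, 52, 0.098), (-0.21, 5, 0.092), (-0.2, 0, 0)]
t 12.2 tcp [ 0.6273 -0.0079  0.1087] lane 0.6059 -0.1626 j [-13.  40.  18.  95. -16.  47.  27.] shift [-37.4  -0.2 -21.3] turn 0.006 w 0.0299 F [ 0.1  0.4 -0.3] 0.0
```

View pics/s3.png

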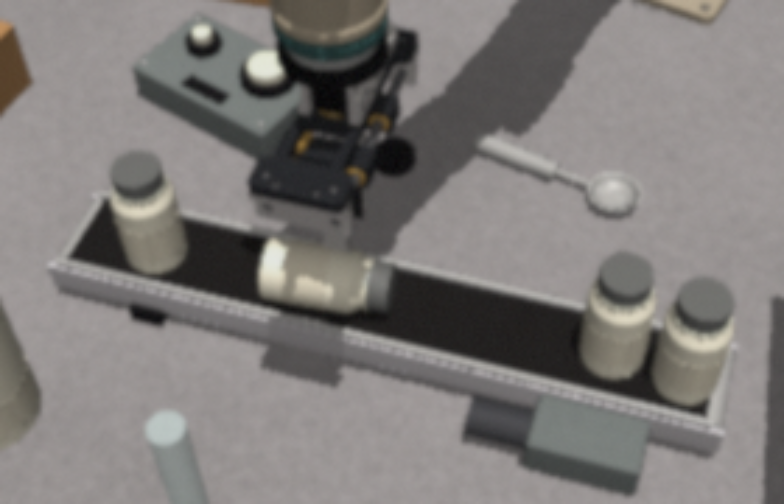

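The crop shows the bottle slipped back onto the belt, lying level with its base at crop (275,275) and its cap at (380,287), and no neighbour touched. I think pulling straight up drew the cap out of the pads. I'll remeasure, grip with slightly more overlap, slide the bottle toward the middle of the gap, and then follow a real arc about the base edge so the belt supports it.

```bash
python3 -m inch '60 0 0 -20 0;60 0 0 -40 0;60 40 0 -45 0;60 70 0 -45 0;60 100 0 -45 0' |grep -E "tcp|width"
python3 -m inch '60 0 0 0 0;60 0 0 0 0;60 0 0 0 0' |grep -E "tcp|width"
cat > bot.py <<'E'
from h import *
A=np.radians(14.3);ex=np.array([np.cos(A),np.sin(A)]);ey=np.array([-np.sin(A),np.cos(A)])
for n in("scene","top"):
    c=capture(n);P=cloud(c);s=P[...,:2]@ey;t=P[...,:2]@ex
    m=(abs(t-.606)<.045)&(s>-.3)&(s<0)&(P[...,2]>.065)&(P[...,2]<.11)
    k,lab,st,ce=cv2.connectedComponentsWithStats(m.astype(np.uint8))
    for i in range(1,k):
        if st[i,4]>200:
            g=lab==i;q=np.percentile(s[g],[1,99]).round(4);print(n,st[i,4],"s",q)
            for lo in np.linspace(q[0],q[1],6)[:-1]:
                w=g&(s>lo)&(s<lo+.02);print("  s%.3f t %.4f %.4f z%.4f"%(lo+.01,*np.percentile(t[w],[4,96]),np.percentile(P[w][:,2],95)))
E
python3 bot.py
```

```text
tcp_pos: [0.6018, 0.0903, 0.1541]
grip_width: 0.0588
tcp_pos: [0.602, 0.0883, 0.1535]
grip_width: 0.06
scene 959 s [-0.2303 -0.1273]
  s-0.220 t 0.6010 0.6396 z0.0960
  s-0.200 t 0.5991 0.6388 z0.0969
  s-0.179 t 0.5977 0.6371 z0.0965
  s-0.159 t 0.5963 0.6347 z0.0955
  s-0.138 t 0.5948 0.6277 z0.0909
top 981 s [-0.2332 -0.13  ]
  s-0.223 t 0.5890 0.6343 z0.0981
  s-0.203 t 0.5867 0.6330 z0.0981
  s-0.182 t 0.5854 0.6316 z0.0983
  s-0.161 t 0.5850 0.6292 z0.0979
  s-0.141 t 0.5873 0.6236 z0.0930
```

```bash
python3 go.py .607 -.129 .054 18.5
```

```text
t 12.97 tcp [0.6023 0.0871 0.1536] lane 0.6051 -0.0644 j [-23.  36.  20.  96. -15.  51.  17.] shift [-64.5   1.6  99.7] turn -0.069 w 0.0603 F [-0.5 -0.2 -0.6] 0.0
```

```bash
python3 -m inch '60 -30 1.6 10 -0.069;60 -60 1.6 30 -0.069;60 -64.5 1.6 60 -0.069;60 -64.5 1.6 85 -0.069;60 -64.5 1.6 85 -0.069' |grep -E "tcp|width"
python3 -m inch '60 0 0 8 0;60 0 0 14.7 0;60 0 0 14.7 0;60 0 0 14.7 0;60 0 0 14.7 0' 20|grep -E "tcp|width"
python3 go.py .607 -.129 .054 18.5
```

```text
tcp_pos: [0.6161, 0.0242, 0.0641]
grip_width: 0.0601
tcp_pos: [0.6207, 0.0273, 0.055]
grip_width: 0.0597
t 13.8 tcp [0.6207 0.0273 0.055 ] lane 0.6082 -0.1269 j [-15.  44.  16.  98. -17.  40.  29.] shift [-2.  -1.4  1. ] turn 0.003 w 0.0597 F [ 0.7 -0.3  1.1] 0.0
```

Now I'll close, move the bottle 30 mm along +s at 20 N, and check it.

```bash
python3 -m inch '60 -2 -1.4 1 0;30 -2 -1.4 1 0;30 -2 -1.4 1 0;30 -2 -1.4 1 0;30 -2 -1.4 1 0' 20|grep -E "tcp|width|finger"
python3 -m inch '30 0 0 -2 0;30 6 0 -2 0;30 14 0 -2 0;30 22 1 -2 0;30 28 1.5 -2 0' |grep -E "tcp|width|finger"
python3 -m inch '30 0 0 1 0;30 0 0 2 0;30 0 0 2 0;30 0 0 2 0' 14|grep -E "tcp|width|finger|contact"
python3 bot.py;python3 go.py .607 -.10 .054 18.5
```

```text
tcp_pos: [0.6192, 0.0246, 0.0531]
grip_width: 0.0379
finger_force: 19.5
tcp_pos: [0.6111, 0.0536, 0.0548]
grip_width: 0.0379
finger_force: 19.4
tcp_pos: [0.6118, 0.0519, 0.0531]
contact_force: [-0.1, 1.0, 0.8]
grip_width: 0.0382
finger_force: 13.7
scene 626 s [-0.2022 -0.0891]
  s-0.192 t 0.6008 0.6396 z0.0962
  s-0.170 t 0.6002 0.6382 z0.0964
  s-0.147 t 0.6273 0.6372 z0.0895
  s-0.124 t 0.6244 0.6347 z0.0848
  s-0.102 t 0.6254 0.6393 z0.1032
top 623 s [-0.206  -0.1415]
  s-0.196 t 0.5889 0.6342 z0.0981
  s-0.183 t 0.5869 0.6335 z0.0990
  s-0.170 t 0.5864 0.6328 z0.0989
  s-0.157 t 0.5858 0.6317 z0.0985
  s-0.144 t 0.5839 0.6295 z0.0983
t 15.07 tcp [0.6119 0.0514 0.0531] lane 0.6056 -0.1014 j [-17.  43.  16. 100. -17.  39.  27.] shift [ 1.3  1.5 -0.9] turn 0.002 w 0.0382 F [0.1 1.2 2.2] 13.8
```

```bash
python3 -m inch '30 -1.5 0 -3.2 0;30 -2.5 0 -6.4 0;30 -4 0 -9.6 0;30 -5.5 0 -12.6 0;30 -5.5 0 -12.6 0' |grep -E "tcp|width|finger|contact"
python3 -m inch '30 -2 0 -3.2 0;30 -3.5 0 -6.2 0;30 -5 0 -9 0;30 -7 0 -12 0;30 -7 0 -12 0' |grep -E "tcp|width|finger|contact"
cat > tilt.py <<'E'
from h import *
A=np.radians(14.3);ex=np.array([np.cos(A),np.sin(A)]);ey=np.array([-np.sin(A),np.cos(A)])
c=capture("top");P=cloud(c);s=P[...,:2]@ey;t=P[...,:2]@ex
m=(abs(t-.608)<.012)&(s>-.29)&(s<-.08)&(P[...,2]>.055)&(P[...,2]<.17)
print([(round(float(lo)*1000),float(np.percentile(P[w][:,2],90).round(3))) for lo in np.arange(-.29,-.08,.008) if (w:=m&(s>=lo)&(s<lo+.008)).sum()>8])
E
python3 tilt.py
```

```text
tcp_pos: [0.614, 0.0453, 0.0663]
contact_force: [0.3, -1.2, -0.2]
grip_width: 0.038
finger_force: 13.6
tcp_pos: [0.6163, 0.0391, 0.0783]
contact_force: [-0.5, 0.5, -0.8]
grip_width: 0.0375
finger_force: 13.5
[(-226, 0.096), (-218, 0.098), (-210, 0.1), (-202, 0.102), (-194, 0.105), (-186, 0.107), (-178, 0.109), (-170, 0.111), (-162, 0.112)]
```

```bash
python3 -m inch '30 -2 0 -3 0;30 -4 0 -6 0;30 -6 0 -8.5 0;30 -8 0 -11 0;30 -8 0 -11 0' |grep -E "tcp|width|finger|contact"
python3 tilt.py
```

```text
tcp_pos: [0.6188, 0.0315, 0.0892]
contact_force: [-0.2, 0.9, 0.3]
grip_width: 0.0368
finger_force: 13.3
[(-226, 0.097), (-218, 0.098), (-210, 0.104), (-202, 0.105), (-194, 0.109), (-186, 0.112), (-178, 0.115), (-170, 0.117)]
```

```bash
python3 -m inch '30 0 0 0 0;30 -1.5 0 -2 0;30 -3 0 -4 0;30 -4.5 0 -6 0;30 -6 0 -8 0' 19|grep -E "tcp|width|finger|contact"
python3 tilt.py
```

```text
tcp_pos: [0.6201, 0.0262, 0.0967]
contact_force: [-0.3, 0.4, -1.2]
grip_width: 0.035
finger_force: 17.5
[(-234, 0.093), (-226, 0.096), (-218, 0.102), (-210, 0.105), (-202, 0.109), (-194, 0.112), (-186, 0.117), (-178, 0.118)]
```

```bash
python3 - <<'E'
from h import *
c=capture("scene");cv2.imwrite("pics/s4.png",cv2.resize(c["frame"][190:270,240:345],None,fx=7,fy=7,interpolation=cv2.INTER_CUBIC))
E
```

```text
(no output)
```

View pics/s4.png

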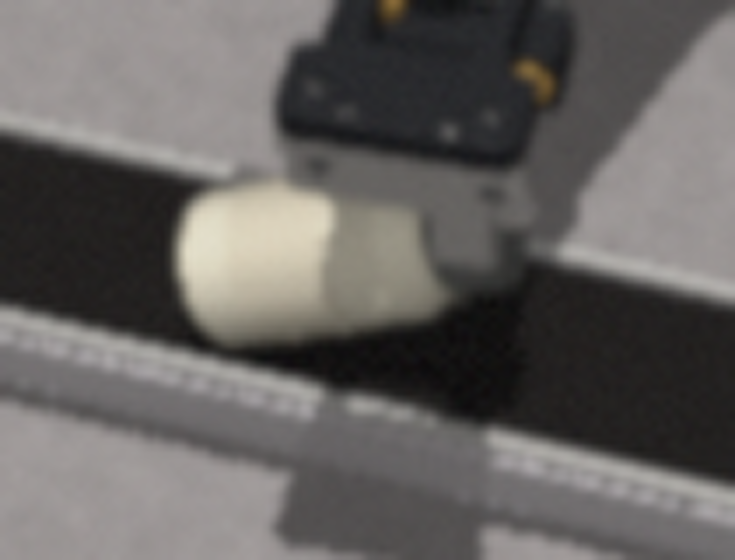

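The crop shows the bottle tilted about 27°, with the finger tab at crop (475,245) holding the cap high. The opening depends on height: about 38 mm on a 41 mm cap, and wider when lower. So the pads are biting above the cap's axis and squeezing it down and out. I'll lower it back, then regrip about 7 mm deeper with the fingers inside the rails, and measure the lane centre for that.

```bash
python3 -m inch '30 3 0 4 0;30 6 0 8 0;30 10 0 14 0;30 14 0 20 0;30 17 0 24 0' 14|grep -E "tcp|width|finger|contact"
python3 -m inch '30 2.5 0 5 0;30 5 0 10 0;30 7 0 14 0;30 9 0 18 0;30 9 0 19 0' |grep -E "tcp|width|finger|contact"
python3 - <<'E'
from h import *
A=np.radians(14.3);ex=np.array([np.cos(A),np.sin(A)]);ey=np.array([-np.sin(A),np.cos(A)])
for nm in("top0.npz",):
    c=dict(np.load(nm));g=cv2.GaussianBlur(cv2.cvtColor(c["frame"],cv2.COLOR_BGR2GRAY),(3,3),0)
    for s in np.arange(-.12,.02,.02):
        out=[]
        for h,side in((.051,-1),(.045,1)):
            # project points across lane, find steepest brightness edge
            Rm,p=cam(c);K=c["K"];T=np.arange(.55,.66,.0005);pr=[]
            for t in T:
                q=Rm.T@(np.r_[t*ex+s*ey,h]-p);pr.append((K[0,0]*q[0]/-q[2]+K[0,2],K[1,1]*-q[1]/-q[2]+K[1,2]))
            pr=np.float32(pr);v=cv2.remap(g,pr[:,0],pr[:,1],cv2.INTER_LINEAR).ravel().astype(float)
            dk=T[v<70];out.append(dk.min() if side<0 else dk.max())
        print(round(s,2),np.round(out,4),np.mean(out).round(4))
E
python3 go.py .607 -.10 .054 18.5;python3 bot.py
```

```text
tcp_pos: [0.6142, 0.0433, 0.0714]
contact_force: [-0.0, -0.7, -0.1]
grip_width: 0.0332
finger_force: 12.2
tcp_pos: [0.6122, 0.0539, 0.0551]
contact_force: [-5.6, 5.2, 20.5]
grip_width: 0.0299
finger_force: 9.5
-0.12 [0.57 0.64] 0.605
-0.1 [0.57 0.64] 0.605
-0.08 [0.57 0.64] 0.605
-0.06 [0.57 0.64] 0.605
-0.04 [0.57   0.6595] 0.6147
-0.02 [0.5545 0.6595] 0.607
0.0 [0.57   0.6595] 0.6147
t 17.77 tcp [0.6122 0.0539 0.0551] lane 0.6066 -0.099 j [-17.  43.  16. 100. -17.  40.  27.] shift [-1.1  0.3  1.1] turn 0.004 w 0.0299 F [-5.6  5.2 20.5] 9.5
scene 649 s [-0.1969 -0.089 ]
  s-0.187 t 0.6019 0.6426 z0.1063
  s-0.165 t 0.6033 0.6403 z0.1030
  s-0.144 t 0.6278 0.6381 z0.0925
  s-0.122 t 0.6236 0.6357 z0.0863
  s-0.101 t 0.6238 0.6352 z0.0998
top 625 s [-0.2039 -0.1386]
  s-0.194 t 0.5909 0.6373 z0.1083
  s-0.181 t 0.5897 0.6360 z0.1080
  s-0.168 t 0.5884 0.6347 z0.1059
  s-0.155 t 0.5867 0.6333 z0.1027
  s-0.142 t 0.5859 0.6312 z0.1003
```

```bash
python3 -m inch '30 0 0 -4 0;30 0 0 -8 0;60 0 0 -9 0;60 0 0 -9 0;60 0 0 -9 0' |grep -E "tcp|width|finger|contact"
python3 bot.py
python3 -m inch '60 0 -1 0 0;60 0 -1 3 0;60 0 -1 7 0;60 0 -1 11 0;60 0 -1 14 0' |grep -E "tcp|width|finger|contact"
python3 -m inch '60 0 0 2 0;60 0 0 4 0;60 0 0 4 0;60 0 0 4 0' |grep -E "tcp|width|finger|contact"
python3 go.py .6055 -.10 .044 18.5
```

```text
tcp_pos: [0.6116, 0.0508, 0.0622]
contact_force: [0.2, -0.1, -0.2]
grip_width: 0.0467
finger_force: 0.0
scene 707 s [-0.2057 -0.0902]
  s-0.196 t 0.6018 0.6417 z0.0959
  s-0.173 t 0.6027 0.6403 z0.0959
  s-0.149 t 0.6229 0.6384 z0.0919
  s-0.126 t 0.6205 0.6348 z0.0893
  s-0.103 t 0.6255 0.6419 z0.1085
top 634 s [-0.2089 -0.1443]
  s-0.199 t 0.5907 0.6353 z0.0978
  s-0.186 t 0.5891 0.6352 z0.0980
  s-0.173 t 0.5878 0.6342 z0.0988
  s-0.160 t 0.5864 0.6329 z0.0982
  s-0.147 t 0.5855 0.6311 z0.0979
tcp_pos: [0.6105, 0.0508, 0.0478]
contact_force: [-0.3, -0.4, -0.6]
grip_width: 0.0599
finger_force: 0.0
tcp_pos: [0.6108, 0.0508, 0.0444]
contact_force: [-0.6, -0.3, -0.3]
grip_width: 0.0601
finger_force: 0.0
t 19.13 tcp [0.6108 0.0508 0.0444] lane 0.6045 -0.1017 j [-17.  44.  16. 100. -17.  38.  27.] shift [1.6 1.2 0.4] turn 0.002 w 0.0601 F [-0.6 -0.3 -0.3] 0.0
```

```bash
python3 -m inch '60 -3 1 1 0;60 -3 1 1 0;30 -3 1 1 0;30 -3 1 1 0;30 -3 1 1 0' 14|grep -E "tcp|width|finger|contact"
python3 -m inch '30 0 0 0 0;30 0 0 0 0;30 0 0 0 0' |grep -E "tcp|width|finger|contact"
```

```text
tcp_pos: [0.6128, 0.0483, 0.0437]
contact_force: [-0.6, -0.5, 0.2]
grip_width: 0.0435
finger_force: 0.0
tcp_pos: [0.6128, 0.0483, 0.0436]
contact_force: [0.5, -0.6, 0.2]
grip_width: 0.0405
finger_force: 14.0
```

```bash
python3 -m inch '47 0 0 0 0;47 0 0 2 0;47 0 0 4 0;47 0 0 4 0;30 0 0 4 0' 14|grep -E "tcp|width|finger|contact"
python3 -m inch '30 0 0 0 0;30 0 0 0 0;30 -1 0 -3 0;30 -2.3 0 -6.2 0;30 -3.6 0 -9.4 0' |grep -E "tcp|width|finger|contact"
python3 -m inch '30 -2 0 -3.2 0;30 -4 0 -6.4 0;30 -6 0 -9.4 0;30 -8 0 -12.4 0;30 -8 0 -12.4 0' |grep -E "tcp|width|finger|contact"
python3 tilt.py
```

```text
tcp_pos: [0.6125, 0.0483, 0.0393]
contact_force: [1.2, -0.1, -0.2]
grip_width: 0.0432
finger_force: 0.0
tcp_pos: [0.6139, 0.0447, 0.0492]
contact_force: [-0.2, -0.6, -1.5]
grip_width: 0.0402
finger_force: 14.0
tcp_pos: [0.6171, 0.0365, 0.0622]
contact_force: [0.9, -0.4, -0.5]
grip_width: 0.04
finger_force: 14.0
[(-226, 0.097), (-218, 0.1), (-210, 0.102), (-202, 0.104), (-194, 0.105), (-186, 0.108), (-178, 0.109), (-170, 0.11)]
```

```bash
python3 -m inch '30 -3 0 -6 0;30 -6 0 -11 0;30 -9.5 0 -16 0;30 -13 0 -20.5 0;30 -16 0 -24.5 0' |grep -E "tcp|width|finger|contact"
python3 tilt.py
python3 -m inch '30 0 0 0 0;30 -5 0 -4.5 0;30 -10 0 -8.5 0;30 -14 0 -12 0;30 -14 0 -12 0' |grep -E "tcp|width|finger|contact"
python3 tilt.py
```

```text
tcp_pos: [0.622, 0.0214, 0.0866]
contact_force: [0.8, -0.5, -1.0]
grip_width: 0.0404
finger_force: 14.0
[(-242, 0.112), (-234, 0.115), (-226, 0.118), (-218, 0.12), (-210, 0.122), (-202, 0.127), (-194, 0.129), (-186, 0.131)]
tcp_pos: [0.6271, 0.007, 0.0988]
contact_force: [0.0, -0.7, -1.3]
grip_width: 0.0406
finger_force: 14.0
[(-258, 0.118), (-250, 0.122), (-242, 0.126), (-234, 0.13), (-226, 0.133), (-218, 0.135), (-210, 0.139), (-202, 0.14)]
```

The grip now holds firmly and the bottle rides rigidly at about 22° with its base off the belt. I'll ease the force until it swings.

```bash
for i in 1; do
python3 -m inch '30 0 0 0 0;30 0 0 0 0;30 0 0 0 0' 11|grep -E "width|finger"; python3 tilt.py
python3 -m inch '30 0 0 0 0;30 0 0 0 0;30 0 0 0 0' 9|grep -E "width|finger"; python3 tilt.py
python3 -m inch '30 0 0 0 0;30 0 0 0 0;30 0 0 0 0' 7.5|grep -E "width|finger"; python3 tilt.py
done
```

```text
grip_width: 0.0408
finger_force: 11.0
[(-242, 0.09), (-234, 0.097), (-226, 0.105), (-218, 0.111), (-210, 0.118), (-202, 0.124)]
grip_width: 0.0407
finger_force: 9.0
[(-242, 0.09), (-234, 0.097), (-226, 0.106), (-218, 0.112), (-210, 0.119), (-202, 0.125)]
grip_width: 0.0407
finger_force: 7.5
[(-242, 0.09), (-234, 0.097), (-226, 0.104), (-218, 0.112), (-210, 0.118), (-202, 0.124)]
```

It swung to about 40° at 11 N without slipping. I'll lift straight up at the low force.

```bash
python3 -m inch '30 0 0 -2.5 0;30 -1 0 -5 0;30 -2 0 -7.5 0;30 -3 0 -10 0;30 -3 0 -10 0' 8|grep -E "tcp|width|finger|contact"; python3 tilt.py
python3 -m inch '30 0 0 -2.5 0;30 -1 0 -5 0;30 -2 0 -7.5 0;30 -3 0 -10 0;30 -3 0 -10 0' 7|grep -E "tcp|width|finger|contact"; python3 tilt.py
```

```text
tcp_pos: [0.6276, 0.0053, 0.1085]
contact_force: [-0.4, 0.4, -0.5]
grip_width: 0.0407
finger_force: 8.0
[(-234, 0.09), (-226, 0.1), (-218, 0.111), (-210, 0.12), (-202, 0.127)]
tcp_pos: [0.6285, 0.0027, 0.1186]
contact_force: [-0.4, 0.2, -0.4]
grip_width: 0.0409
finger_force: 7.0
[(-234, 0.089), (-226, 0.102), (-218, 0.113), (-210, 0.125)]
```

```bash
python3 -m inch '30 0 0 0 0;30 0 0 0 0;30 0 0 0 0' 5.5|grep -E "width|finger"; python3 tilt.py
python3 -m inch '30 0 0 -2 0;30 0 0 -4 0;30 0 0 -4 0' 5|grep -E "width|finger|tcp"; python3 tilt.py
python3 - <<'E'
from h import *
c=capture("scene");cv2.imwrite("pics/s5.png",cv2.resize(c["frame"][150:290,190:400],None,fx=3.5,fy=3.5,interpolation=cv2.INTER_CUBIC))
E
python3 go.py .605 -.15 .12 18.5
```

```text
grip_width: 0.0408
finger_force: 5.5
[(-226, 0.082), (-218, 0.098), (-210, 0.11)]
tcp_pos: [0.6283, 0.0031, 0.1224]
grip_width: 0.0408
finger_force: 5.0
[(-226, 0.086), (-218, 0.104), (-210, 0.114)]
t 24.52 tcp [0.6281 0.0032 0.1221] lane 0.6094 -0.1521 j [-13.  39.  18.  95. -15.  49.  29.] shift [ 2.4 -4.3  2.1] turn 0.002 w 0.0404 F [-0.  -0.4 -0.9] 5.0
```

View pics/s5.png

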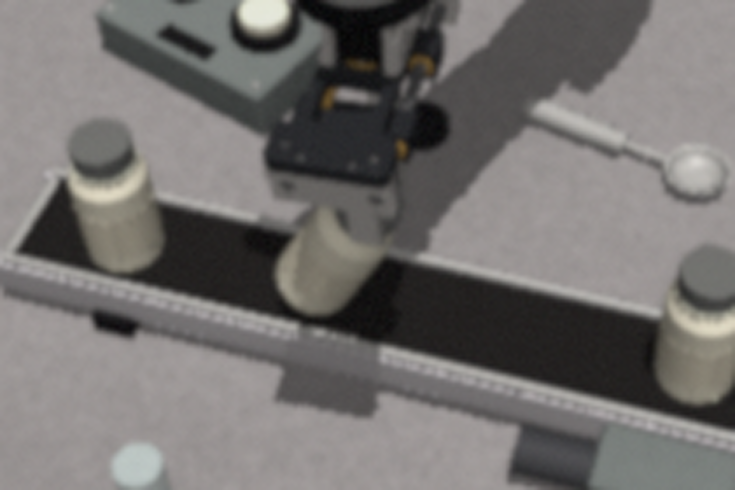

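The crop shows the bottle tilted about 60°, with its base near the belt at crop (315,295) and its cap in the fingers. I'll ease the grip further, then move toward −s so that belt drag and inertia bring it upright.

```bash
python3 -m inch '30 0 0 0 0;30 0 0 0 0;30 0 0 0 0' 4|grep -E "width|finger"; python3 tilt.py
python3 -m inch '30 0 0 2 0;30 -6 0 2 0;30 -14 0 0 0;30 -22 0 0 0;30 -22 0 0 0' |grep -E "width|finger|tcp"; python3 tilt.py
```

```text
grip_width: 0.0408
finger_force: 4.0
[(-210, 0.089)]
tcp_pos: [0.6359, -0.0214, 0.1222]
grip_width: 0.0409
finger_force: 4.0
[]
```

```bash
cat > up.py <<'E'
from h import *
A=np.radians(14.3);ex=np.array([np.cos(A),np.sin(A)]);ey=np.array([-np.sin(A),np.cos(A)])
c=capture("scene");P=cloud(c);s=P[...,:2]@ey;t=P[...,:2]@ex;Z=P[...,2]
m=(t>.585)&(t<.65)&(s>-.27)&(s<-.08)
for lo in np.arange(.05,.15,.01):
    w=m&(Z>lo)&(Z<lo+.01)
    if w.sum()>8:print(round(lo+.005,3),w.sum(),"s",np.percentile(s[w],[3,50,97]).round(4),"tmax",np.percentile(t[w],97).round(4))
E
python3 up.py; python3 go.py .605 -.18 .12 18.5
```

```text
0.055 71 s [-0.2486 -0.1834 -0.0918] tmax 0.6475
0.065 56 s [-0.2251 -0.1987 -0.1772] tmax 0.641
0.075 47 s [-0.2201 -0.1942 -0.1732] tmax 0.6401
0.085 60 s [-0.221  -0.1965 -0.1721] tmax 0.6397
0.095 63 s [-0.2157 -0.191  -0.1682] tmax 0.6393
0.105 63 s [-0.2138 -0.1899 -0.1664] tmax 0.6388
0.115 69 s [-0.2138 -0.1848 -0.1639] tmax 0.6386
0.125 99 s [-0.2094 -0.1767 -0.1622] tmax 0.638
0.135 77 s [-0.2092 -0.194  -0.1634] tmax 0.6347
0.145 31 s [-0.2003 -0.1895 -0.1619] tmax 0.6324
t 25.33 tcp [ 0.6351 -0.0188  0.1219] lane 0.6108 -0.175 j [-11.  40.  17.  93. -15.  49.  31.] shift [-4.5 -6.1  1.9] turn 0.0 w 0.041 F [-0.9  0.7 -1.1] 4.0
```

```bash
python3 -m inch '30 -2 -1 2 0;30 -6 -2 3.5 0;30 -10 -3 4 0;30 -14 -4 4 0;30 -18 -4 4.5 0' |grep -E "width|finger|tcp|contact"; python3 up.py
```

```text
tcp_pos: [0.6368, -0.0367, 0.1174]
contact_force: [0.9, 0.4, -0.2]
grip_width: 0.0407
finger_force: 4.0
0.055 90 s [-0.2552 -0.2016 -0.0934] tmax 0.6478
0.065 54 s [-0.2323 -0.2064 -0.1858] tmax 0.6364
0.075 51 s [-0.2289 -0.2028 -0.1839] tmax 0.6365
0.085 61 s [-0.2313 -0.2038 -0.1821] tmax 0.6371
0.095 62 s [-0.2263 -0.1978 -0.1803] tmax 0.6358
0.105 68 s [-0.2271 -0.2013 -0.1788] tmax 0.6362
0.115 70 s [-0.2223 -0.1918 -0.1768] tmax 0.6356
0.125 111 s [-0.2234 -0.1996 -0.1788] tmax 0.6342
0.135 38 s [-0.2188 -0.1902 -0.1782] tmax 0.6297
0.145 70 s [-0.214  -0.1823 -0.1765] tmax 0.6397
```

```bash
python3 -m inch '30 -3 0 0 0;30 -6 0 1 0;30 -9 0 1.5 0;30 -9 0 2.5 0;30 -9 0 3 0' |grep -E "width|finger|tcp|contact"; python3 up.py
```

```text
tcp_pos: [0.6412, -0.0458, 0.1155]
contact_force: [0.9, -1.1, 6.2]
grip_width: 0.041
finger_force: 4.0
0.055 102 s [-0.2485 -0.1987 -0.0916] tmax 0.6474
0.065 43 s [-0.233  -0.204  -0.1881] tmax 0.6372
0.075 61 s [-0.2298 -0.2037 -0.1878] tmax 0.6379
0.085 61 s [-0.2292 -0.2023 -0.1861] tmax 0.6376
0.095 63 s [-0.23   -0.2035 -0.1854] tmax 0.6385
0.105 65 s [-0.2293 -0.2    -0.1844] tmax 0.6372
0.115 73 s [-0.2273 -0.1976 -0.1842] tmax 0.6373
0.125 99 s [-0.2294 -0.2027 -0.1863] tmax 0.6359
0.135 36 s [-0.2277 -0.192  -0.1873] tmax 0.6332
0.145 85 s [-0.2201 -0.1936 -0.187 ] tmax 0.6428
```

```bash
python3 -m inch '30 -2 0 0.5 0;30 -4 0 1 0;30 -5 0 1.5 0;30 -6 0 2 0;30 -6 0 2 0' |grep -E "width|finger|tcp|contact"; python3 up.py
python3 - <<'E'
from h import *
c=capture("scene");cv2.imwrite("pics/s6.png",cv2.resize(c["frame"][150:290,190:400],None,fx=3.5,fy=3.5,interpolation=cv2.INTER_CUBIC))
E
```

```text
tcp_pos: [0.643, -0.0514, 0.1134]
contact_force: [0.3, -1.8, 6.5]
grip_width: 0.0409
finger_force: 4.0
0.055 91 s [-0.2624 -0.1977 -0.093 ] tmax 0.6471
0.065 54 s [-0.2305 -0.2045 -0.1897] tmax 0.637
0.075 60 s [-0.2326 -0.2024 -0.1894] tmax 0.6374
0.085 63 s [-0.2332 -0.2032 -0.1894] tmax 0.6378
0.095 65 s [-0.2326 -0.2039 -0.1892] tmax 0.6379
0.105 67 s [-0.2307 -0.2039 -0.1884] tmax 0.6369
0.115 80 s [-0.2329 -0.2032 -0.1888] tmax 0.637
0.125 93 s [-0.2341 -0.2041 -0.1914] tmax 0.6346
0.135 33 s [-0.2307 -0.198  -0.1935] tmax 0.6298
0.145 92 s [-0.2172 -0.2002 -0.1936] tmax 0.6438
```

View pics/s6.png

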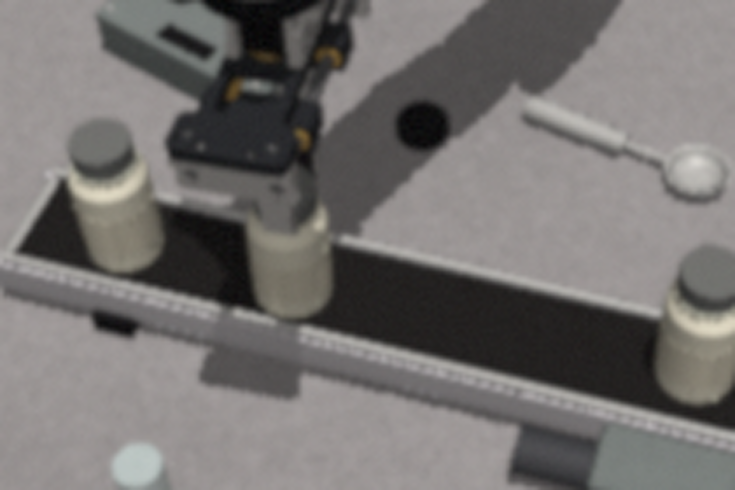

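The crop shows the bottle standing upright with its base flat on the belt at crop (290,300), clear of both neighbours. I'll release gently and rise.

```bash
python3 -m inch '30 0 0 -1 0;42 0 0 -1.5 0;43 0 0 -1.5 0;45 0 0 -1.5 0;47 0 0 -1.5 0' |grep -E "width|finger|tcp|contact"
python3 -m inch '55 0 0 0 0;60 0 0 0 0;60 0 0 0 0;60 0 0 -3 0;60 0 0 -8 0' |grep -E "width|finger|tcp|contact"
python3 up.py
python3 -m inch '60 0 0 -15 0;60 0 0 -35 0;60 0 0 -60 0;60 0 0 -85 0;60 0 0 -85 0' |grep -E "width|finger|tcp|contact"
python3 go.py w .446 -.307 .12 14.3
```

```text
tcp_pos: [0.6414, -0.0499, 0.1135]
contact_force: [0.4, 0.9, 0.1]
grip_width: 0.0469
finger_force: 0.0
tcp_pos: [0.6413, -0.0502, 0.1216]
contact_force: [0.3, 0.1, -1.1]
grip_width: 0.0601
finger_force: 0.0
0.055 100 s [-0.2419 -0.1984 -0.0934] tmax 0.6465
0.065 49 s [-0.2289 -0.2027 -0.189 ] tmax 0.636
0.075 63 s [-0.2317 -0.204  -0.1895] tmax 0.6369
0.085 62 s [-0.2311 -0.2024 -0.1888] tmax 0.6373
0.095 64 s [-0.2365 -0.2059 -0.1891] tmax 0.6368
0.105 69 s [-0.2307 -0.2019 -0.1894] tmax 0.6365
0.115 84 s [-0.2369 -0.2046 -0.1901] tmax 0.6357
0.125 72 s [-0.2352 -0.1999 -0.191 ] tmax 0.6329
0.135 31 s [-0.2303 -0.1976 -0.1938] tmax 0.6266
0.145 59 s [-0.2132 -0.1994 -0.1945] tmax 0.6409
tcp_pos: [0.6452, -0.051, 0.2126]
contact_force: [1.1, 0.0, 0.5]
grip_width: 0.0601
finger_force: 0.0
t 28.08 tcp [ 0.6452 -0.051   0.2126] lane 0.6126 -0.2088 j [ -9.  35.  19.  86. -13.  60.  32.] shift [-178.7 -271.3   90.9] turn 0.075 w 0.0601 F [1.1 0.  0.5] 0.0
```

```bash
python3 -m inch '0 -28 -41 0 0;0 -56 -82 0 0;0 -75 -120 0 0;0 -95 -150 0 0;0 -95 -150 0 0' 10|grep -E "width|tcp"
python3 -m inch '0 -25 -37 0 0;0 -50 -75 10 0;0 -75 -111 30 0;0 -83 -121 50 0;0 -83 -121 60 0' |grep -E "width|tcp"
python3 - <<'E'
from h import *
for n in("scene","top"):
    c=dict(np.load(f"{n}0.npz"));b=c["frame"].min(-1);P=cloud(c)
    m=((b>135)&(P[...,0]>.40)&(P[...,0]<.49)&(P[...,1]>-.35)&(P[...,1]<-.18)).astype(np.uint8)
    k,lab,st,ce=cv2.connectedComponentsWithStats(m)
    for i in range(1,k):
        if st[i,4]>8:print(n,st[i],ce[i].round(1),"z90",np.percentile(P[lab==i][:,2],80).round(4),ray(c,*ce[i],.066).round(4))
E
python3 go.py w .446 -.307 .12
```

```text
tcp_pos: [0.5246, -0.1949, 0.2075]
grip_width: 0.0299
tcp_pos: [0.4362, -0.3105, 0.1452]
grip_width: 0.0006
scene [238 138   7   6  32] [241.4 140.6] z90 0.0654 [ 0.4425 -0.308   0.066 ]
scene [258 147  14  12 125] [264.6 152.7] z90 0.0661 [ 0.4501 -0.2237  0.066 ]
top [431 228  17  17 227] [438.7 236.3] z90 0.0688 [ 0.45   -0.2252  0.066 ]
top [473 235   8   8  50] [476.3 238.5] z90 0.0681 [ 0.4446 -0.309   0.066 ]
t 28.92 tcp [ 0.4362 -0.3105  0.1452] lane 0.346 -0.4087 j [ 20.  31.  19. 108. -13.  44.  64.] shift [ 0.3 10.5 25.2] turn 0.066 w 0.0006 F [-1.4 -0.1 -0.8] 0.0
```

```bash
python3 -m inch '0 0 8 30 0;0 0 8 50 0;0 0 8 60 0;0 0 8 60 0;0 0 8 60 0' |grep -E "width|tcp|contact"
python3 go.py w .4437 -.3085 .075
```

```text
tcp_pos: [0.4496, -0.3026, 0.087]
contact_force: [-0.4, -0.8, 0.0]
grip_width: 0.0004
t 29.33 tcp [ 0.4496 -0.3026  0.087 ] lane 0.3609 -0.4043 j [ 20.  36.  16. 110. -16.  37.  65.] shift [-3.7 -7.5 12. ] turn 0.076 w 0.0004 F [-0.4 -0.8  0. ] 0.0
```

```bash
python3 -m inch '0 -3.7 -7.5 5 0;0 -3.7 -7.5 10 0;0 -3.7 -7.5 12 0;0 -3.7 -7.5 12 0;0 -3.7 -7.5 12 0' |grep -E "width|tcp|contact"
python3 -m inch '0 0 0 3 0;0 0 0 6 0;0 0 0 8 0;0 0 0 8 0;0 0 0 8 0' |grep -E "width|tcp|contact"
python3 go.py w .4437 -.3085 .06
```

```text
tcp_pos: [0.4436, -0.3088, 0.0751]
contact_force: [0.2, 0.2, 0.3]
grip_width: 0.0006
tcp_pos: [0.4433, -0.3087, 0.0666]
contact_force: [0.4, -0.2, 1.6]
grip_width: 0.0006
t 30.17 tcp [ 0.4433 -0.3087  0.0666] lane 0.3533 -0.4086 j [ 22.  37.  15. 111. -17.  34.  67.] shift [0.  0.4 6.6] turn 0.075 w 0.0006 F [ 0.4 -0.2  1.6] 0.0
```

```bash
python3 -m inch '0 0 0 2 0;0 0 0 4 0;0 0 0 6 0;0 0 0 7 0;0 0 0 7 0' |grep -E "width|tcp|contact"
python3 -m inch '0 0 0 1 0;0 0 0 1.5 0;0 0 0 1.5 0;0 0 0 1.5 0' |grep -E "width|tcp|contact"
```

```text
tcp_pos: [0.4432, -0.3086, 0.0595]
contact_force: [0.0, -0.5, 0.6]
grip_width: 0.0005
tcp_pos: [0.4434, -0.3088, 0.0584]
contact_force: [0.2, -0.1, 0.4]
grip_width: 0.0007
```

```bash
python3 -m inch '0 0 0 1 0;0 0 0 2 0;0 0 0 3 0;0 0 0 3 0;0 0 0 3 0' |grep -E "tcp|contact"
python3 - <<'E'
from h import *
c=capture("scene");P=cloud(c);cv2.imwrite("pics/s7.png",cv2.resize(c["frame"][90:210,200:340],None,fx=5,fy=5,interpolation=cv2.INTER_CUBIC))
m=(abs(P[...,0]-.45)<.05)&(abs(P[...,1]+.2245)<.025);print("large region z",np.percentile(P[m][:,2],[5,30,50,80,95]).round(4))
E
```

```text
tcp_pos: [0.4433, -0.3087, 0.0553]
contact_force: [-0.4, 0.3, -0.6]
large region z [0.0416 0.045  0.0555 0.0658 0.4636]
```

View pics/s7.png

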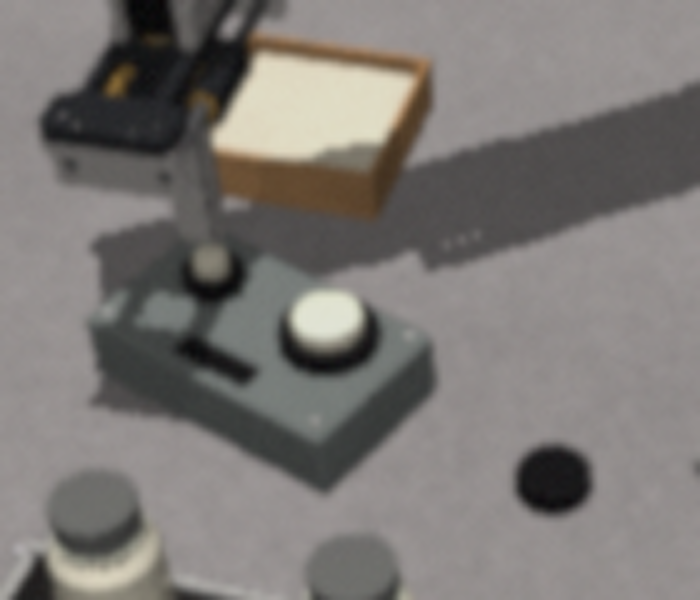

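The crop shows the finger end at crop (200,240), with the small key unobscured in front of it at (212,265). I'll project the TCP into the view to see whether the tip is above or behind the key.

```bash
python3 - <<'E'
from h import *
c=capture("scene");Rm,p=cam(c);K=c["K"]
def pj(w):
    q=Rm.T@(np.array(w)-p);return ((K[0,0]*q[0]/-q[2]+K[0,2]-200)*5,(-K[1,1]*q[1]/-q[2]+K[1,2]-90)*5)
o=get_obs()["tcp_pos"];print("tcp",np.round(pj(o)),"key66",np.round(pj([.4437,-.3085,.066])),"key60",np.round(pj([.4437,-.3085,.060])), "up20",np.round(pj(o+[0,0,.02])))
P=cloud(c)
b=c["frame"]
for (u,v) in[(242,141),(242,143),(242,146),(240,136),(240,132),(240,128),(238,134)]:print(u,v,b[v,u],P[v,u].round(4))
E
```

```text
tcp [208. 268.] key66 [205. 254.] key60 [207. 262.] up20 [203. 240.]
242 141 [113 127 130] [ 0.4434 -0.3053  0.0663]
242 143 [112 125 129] [ 0.4477 -0.3025  0.0635]
242 146 [50 55 57] [ 0.4499 -0.3024  0.0542]
240 136 [94 97 99] [ 0.4531 -0.2996  0.0939]
240 132 [87 89 91] [ 0.4546 -0.2954  0.1107]
240 128 [84 86 88] [ 0.4519 -0.2954  0.1224]
238 134 [94 97 99] [ 0.4532 -0.3056  0.0984]
```

```bash
python3 -m inch '0 0 0 1.5 0;0 0 0 3 0;0 0 0 4.5 0;0 0 0 5 0;0 0 0 5 0' |grep -E "tcp|contact"
python3 -m inch '0 0 0 1.5 0;0 0 0 3 0;0 0 0 4 0;0 0 0 4 0;0 0 0 4 0' |grep -E "tcp|contact"
```

```text
tcp_pos: [0.4433, -0.3087, 0.0501]
contact_force: [0.9, 0.8, 0.2]
tcp_pos: [0.4433, -0.3088, 0.0463]
contact_force: [-0.6, -0.0, -0.3]
```

```bash
python3 -m inch '0 0 0 1.5 0;0 0 0 3 0;0 0 0 4 0;0 0 0 4 0' |grep -E "tcp|contact"
python3 -m inch '0 0 0 1.5 0;0 0 0 3 0;0 0 0 4 0;0 0 0 4 0' |grep -E "tcp|contact"
python3 - <<'E'
from h import *
c=capture("scene");P=cloud(c)
for v in range(128,152,2):print(v,[(P[v,u].round(3).tolist()) for u in(239,242)],c["frame"][v,242])
E
```

```text
tcp_pos: [0.4436, -0.3089, 0.0423]
contact_force: [1.0, 0.1, 1.7]
tcp_pos: [0.4436, -0.3089, 0.0385]
contact_force: [0.0, 0.4, 2.6]
128 [[0.455, -0.296, 0.124], [0.439, -0.301, 0.111]] [74 76 79]
130 [[0.454, -0.299, 0.116], [0.441, -0.3, 0.106]] [75 78 80]
132 [[0.454, -0.3, 0.108], [0.445, -0.297, 0.103]] [72 73 74]
134 [[0.454, -0.301, 0.101], [0.448, -0.296, 0.098]] [75 75 78]
136 [[0.456, -0.301, 0.095], [0.449, -0.296, 0.093]] [71 72 74]
138 [[0.455, -0.303, 0.087], [0.451, -0.295, 0.087]] [77 78 81]
140 [[0.456, -0.303, 0.081], [0.453, -0.296, 0.081]] [87 89 92]
142 [[0.456, -0.305, 0.072], [0.452, -0.297, 0.073]] [88 92 94]
144 [[0.449, -0.313, 0.056], [0.447, -0.304, 0.058]] [107 118 122]
146 [[0.454, -0.31, 0.054], [0.45, -0.302, 0.055]] [55 61 63]
148 [[0.461, -0.304, 0.055], [0.455, -0.299, 0.052]] [17 15 15]
150 [[0.459, -0.308, 0.044], [0.456, -0.299, 0.046]] [35 36 35]
```

Contact began near TCP z = 0.042, so the real finger ends sit about 23 mm above the TCP. I'll finish the press.

```bash
python3 -m inch '0 0 0 1 0;0 0 0 2 0;0 0 0 3 0;0 0 0 3 0;0 0 0 3 0' |grep -E "tcp|contact"
python3 -m inch '0 0 0 1 0;0 0 0 1.5 0;0 0 0 2 0;0 0 0 2 0;0 0 0 2 0' |grep -E "tcp|contact"
```

```text
tcp_pos: [0.4437, -0.309, 0.038]
contact_force: [-5.1, 3.1, 27.2]
tcp_pos: [0.4438, -0.309, 0.0376]
contact_force: [-6.2, 4.2, 41.9]
```

```bash
python3 -m inch '0 0 0 -5 0;0 0 0 -15 0;0 0 0 -27 0;0 0 0 -27 0;0 0 0 -27 0' |grep -E "tcp|contact"
python3 go.py w .450 -.2245 .055
```

```text
tcp_pos: [0.4436, -0.3088, 0.0604]
contact_force: [-0.1, 0.3, -0.1]
t 34.23 tcp [ 0.4436 -0.3088  0.0604] lane 0.3536 -0.4088 j [ 22.  38.  15. 111. -17.  33.  67.] shift [77.8 33.   5.4] turn 0.076 w 0.0005 F [-0.1  0.3 -0.1] 0.0
```

```bash
python3 -m inch '0 30 13 0 0;0 60 26 0 0;0 77.8 33 0 0;0 77.8 33 5 0;0 77.8 33 5 0' |grep -E "tcp|contact"
python3 -m inch '0 0 0 4 0;0 0 0 8 0;0 0 0 12 0;0 0 0 12 0;0 0 0 12 0' |grep -E "tcp|contact"
python3 -m inch '0 0 0 1 0;0 0 0 2 0;0 0 0 3 0;0 0 0 3 0;0 0 0 3 0' |grep -E "tcp|contact"
python3 go.py w .450 -.2245 .055
```

```text
tcp_pos: [0.4493, -0.2231, 0.054]
contact_force: [0.9, 0.4, 0.0]
tcp_pos: [0.4495, -0.2259, 0.0432]
contact_force: [-0.2, -1.2, 0.2]
tcp_pos: [0.4499, -0.225, 0.0405]
contact_force: [-0.7, -2.1, 2.9]
t 35.48 tcp [ 0.4499 -0.225   0.0405] lane 0.3804 -0.3291 j [ 14.  38.  14. 118. -19.  27.  61.] shift [  0.4   0.2 -14.5] turn 0.075 w 0.0005 F [-0.7 -2.1  2.9] 1.4
```

```bash
python3 -m inch '0 0 0 1 0;0 0 0 2 0;0 0 0 3 0;0 0 0 3.5 0;0 0 0 3.5 0' |grep -E "tcp|contact"
python3 -m inch '0 0 0 1 0;0 0 0 1 0;0 0 0 1 0;0 0 0 1 0' |grep -E "tcp|contact"
```

```text
tcp_pos: [0.4501, -0.2249, 0.0382]
contact_force: [-3.9, -1.0, 17.3]
tcp_pos: [0.4501, -0.2249, 0.038]
contact_force: [-5.1, -1.1, 26.3]
```

```bash
python3 -m inch '0 0 0 -10 0;0 0 0 -30 0;0 -20 -20 -60 0;0 -40 -40 -90 0;0 -60 -60 -110 0' |grep -E "tcp|contact"
python3 -m inch '0 0 0 0 0;0 0 0 0 0;0 0 0 0 0' |grep -E "tcp|contact"
python3 - <<'E'
from h import *
from meas import rep
c=capture("scene");rep("scene",c);rep("top",capture("top"));cv2.imwrite("pics/end.png",c["frame"])
E
```

```text
tcp_pos: [0.4126, -0.3002, 0.1478]
contact_force: [0.4, -0.5, 0.2]
tcp_pos: [0.4122, -0.2986, 0.1451]
contact_force: [0.3, -0.1, 0.2]
scene
captop 230 [218.5 191.6] med [ 0.6747 -0.1778  0.1477] lo [ 0.6557 -0.1971  0.1416] hi [ 0.6917 -0.1607  0.1505]
captop 245 [270.2 204.6] med [ 0.647  -0.056   0.1482] lo [ 0.6275 -0.0747  0.1418] hi [ 0.664  -0.0379  0.1509]
captop 282 [393.5 228.8] med [0.5706 0.2025 0.1485] lo [0.5509 0.1843 0.1412] hi [0.5868 0.2201 0.1508]
captop 136 [161.8 237.9] med [ 0.835  -0.1903  0.1472] lo [ 0.8142 -0.2127  0.1402] hi [ 0.8485 -0.1836  0.1637]
captop 294 [421.6 238.1] med [0.5631 0.2619 0.1484] lo [0.5427 0.244  0.1413] hi [0.5791 0.2798 0.151 ]
mid 286 [273.5 227.5] med [ 0.6636 -0.0408  0.0892] lo [ 0.6365 -0.0698  0.0669] hi [ 0.6708 -0.0314  0.109 ]
key 17 [241.4 140.5] med [ 0.4401 -0.3102  0.0648] lo [ 0.4168 -0.3335  0.0428] hi [ 0.4482 -0.3032  0.0666]
key 63 [266.  150.9] med [ 0.4408 -0.2258  0.0645] lo [ 0.4123 -0.2587  0.0412] hi [ 0.4492 -0.208   0.0677]
top
captop 296 [435.8  63.9] med [ 0.8218 -0.2142  0.1462] lo [ 0.8118 -0.2583  0.140
[... 302 characters left out ...]
98] lo [ 0.6258 -0.077   0.1441] hi [ 0.6618 -0.0425  0.1534]
captop 289 [246.  179.9] med [0.5666 0.1991 0.1496] lo [0.5487 0.1819 0.1439] hi [0.5844 0.2166 0.1532]
captop 293 [218.5 183.7] med [0.5586 0.2587 0.1494] lo [0.5408 0.241  0.1429] hi [0.5761 0.2769 0.1533]
mid 69 [336.1  68. ] med [0.8465 0.0052 0.0866] lo [ 0.8441 -0.0043  0.0667] hi [0.8495 0.0147 0.1076]
mid 107 [363.1 159.5] med [ 0.6224 -0.0553  0.0882] lo [ 0.6184 -0.0807  0.066 ] hi [ 0.6366 -0.0348  0.1089]
key 96 [438.8 239.7] med [ 0.4417 -0.2253  0.0666] lo [ 0.4346 -0.2394  0.0634] hi [ 0.4485 -0.21    0.0711]
key 31 [476.4 239. ] med [ 0.4434 -0.3089  0.0671] lo [ 0.4367 -0.3154  0.0647] hi [ 0.448  -0.3026  0.0704]
```

View pics/end.png

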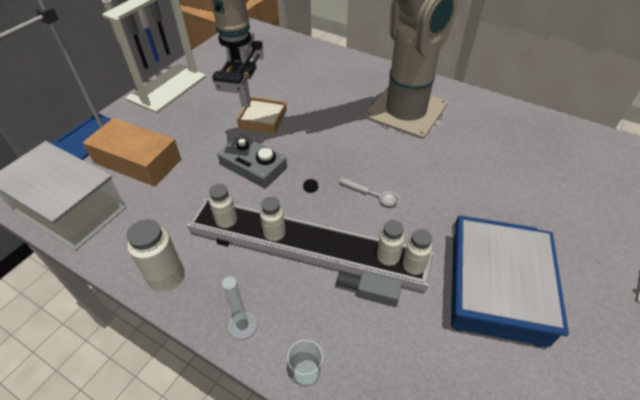

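The final view shows the bottle upright at (272,220) between its neighbours. The neighbours haven't moved, both keys are back up, and the arm is clear of everything.

```bash
python3 -c "
from workcell import *
print(hand_in())"
```

```text
the job is handed in; nothing more can be done
None
```

The bottle stands upright in the gap with its neighbours unmoved, and I pressed and released the small key, then the large key, before handing in at about 36 s; but two things could count against it: on an early lifting attempt the cap slipped from the fingers and fell about 30 mm back to the belt, and the closed fingertips pressed the small key with about 42 N.

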